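# Lock the recipe holder onto its ball stand

### The job

Mount the recipe holder on the ball stand. While it still stands on the worktop, swing its red handle fully up to open the socket; lower the socket over the steel ball, foot over the stand's rubber rest, and push until it snaps fully home before you let go of it; then press the red handle all the way down to lock it. The stand's height setting differs each time, so feel for the ball, never bear down on the stand with more than about 2.5 kg, and leave the other things on the worktop where they are.

Things in the scene. Friction and masses are not known exactly. Their poses are not given: they have to be found in the camera images.
- holder: Recipe holder, loose, 0.6 to 0.95 kg. Grey socket housing 56 (x) x 50 (y) x 47 (z) mm round a vertical socket axis; origin on that axis in the plane of the housing's underside, z up. A grey tongue 16 mm wide (z 9 to 21 mm) runs along +x from the housing to a rubber foot and a card plate. Centre of mass about 20 mm from the axis toward +x. Grip the housing across its y sides (50 mm wide).
- holder_foot (a point): Middle of the rubber foot's underside (16 x 40 mm) under the tongue, 125 mm along +x from the holder's origin, level with the housing's underside. Above it stands the pale wooden card plate, 100 mm wide, leaning away from the housing: x 122 to 168 mm, up to z 88 mm of the holder's frame.
- socket_mouth (a point): Centre of the socket's mouth, at the holder's origin. Bore 32 mm wide, open below; full depth = ball's centre 25 mm above the mouth. Two spring pads on its y sides meet the ball 15 mm before full depth and resist with about 22 N (weight alone will not do it), ever less until 3 mm before full depth, where they snap over and pull it in; then the bottom is hard.
- handle (a joint): Red handle, hinged along the holder's y at x 30, z 34 mm of its frame. 0 = down over the tongue, locked; grows as its end swings up and back toward the housing; stop at 1.05 rad. Friction 0.035 N m: stays where left. Down, its latch blocks the socket: the ball can neither enter nor leave (clear only above 0.85 rad). It cannot close with the ball only part way in.
- handle_end (a point): Centre of the round-ended red cross bar at the handle's end (14 mm diameter, 28 mm long along the holder's y), 62 mm from the hinge. It can be pinched lightly at its two ends from above (tongue below it is narrower; the bar must turn between the fingers, or the holder tips up) or pressed from above.
- stand: Ball stand, fixed: dark foot plate 176 x 84 x 8 mm, origin on the worktop below the ball's axis, +x toward the rest. A clamped, adjustable column carries a beam (28 mm wide) with a 28 mm steel ball on a 13 mm neck at x 0. The ball's centre is 87 to 127 mm above the worktop: this setting is not measured. The beam's top is always 37 mm below the ball's centre.
- rest_foot (a point): Point on the worktop below the middle of the stand's black rubber rest (36 x 64 mm), 125 mm along the stand's +x. The rest's top is always 25.5 mm below the ball's centre. Mounted, the holder's foot lies on it: holder x along stand x, its underside 25 mm below the ball's centre (62 to 102 mm above the worktop).
- pepper_mill: Bystander: brown wooden pepper mill, 58 mm wide, 150 mm high; origin under its centre.
- salt_shaker: Bystander: glass salt shaker with grey top, 44 mm wide, 90 mm high; origin under its centre.
- spice_tin: Bystander: orange round tin with black lid, 69 mm wide and high; origin under its centre.
- lemon: Bystander: lemon, 78 x 55 x 56 mm; origin under its centre.

How it is judged:
By the outcome, as a careful person would: the job done as asked, in the order asked, and still so for the second after the job is handed in, with the robot touching nothing.
It also fails if it takes over 72 s, if anything falls off the work surface, if the arm or the gripper's body presses on something with over 40 N, if the wrist force passes 120 N, or if a joint passes its speed limit or range.

### The arm

A 7-joint arm with a two-finger parallel gripper is mounted at the origin on a cart in front of the work surface, level with it; the furniture and walls round the work are solid. World frame = base frame: x ahead of the robot, y to its left, z up, the work surface at z = 0. Lengths are in m, angles in rad, forces in N, time in s.
With the tool pointing down it reaches from about 0.4 to 0.925 m from the base axis. Payload 5.6 kg.
Tool frame: the origin (TCP) lies at the very end of the fingers, on their centre line; the grasp point (between the pads) lies 19 mm behind it; x points along the fingers, z is the direction in which the jaws open and shut, and the axes are right-handed (so a half turn about x gives the same grasp; the last joint's range is limited). The gripper opens to 85 mm and grips with 20 to 120 N. Pads are 22 mm wide; open, the fingers measure 114 mm over their backs; the gripper's body (76 mm by 85 mm) begins 54 mm behind the grasp point. The pads swing forward as they close: fully open they stand 13 mm farther back than shut.
Start: joints at [-1.284, 0.468, -0.012, 1.603, 0.006, 1.071, -0.056], TCP at [0.211, 0.615, 0.231] pointing down, gripper open.
Joint ranges: [-2.53, 2.53], [-0.31, 2.02], [-1.57, 1.55], [0.28, 2.44], [-1.29, 4.43], [0.15, 1.84], [-2.92, 2.92]. Speed limits (rad/s): [2.57, 2.57, 3.14, 3.14, 3.14, 3.14, 3.14].

### API

Orientations are given as [roll, pitch, yaw] about the fixed x, y, z axes, in that order (R = Rz(yaw) Ry(pitch) Rx(roll)).
In Python, from station import manip gives the robot as it stands.
- The arm moves only by the tool arm_command, never from a script. Its argument "steps" is a list of rows, each a list of 5 numbers: the opening, from 0 (shut) to 1 (fully open), then the shift along the tool's x, y, z in cm, then the turn about the tool's x in rad. A call has 1 to 5 rows; each row is the pose to reach, as a shift and turn from the pose measured when the call began, along the tool's axes at that moment; what a row does not reach only later rows make up. A row lasts 1/10 s, in which the tool goes at most 50 mm and 8.59 degrees, less where a joint would pass 70% of its speed; a pose out of reach is approached as far as the arm can. A call with a gripper value outside its range is refused whole. The fingers move at their own pace and stop on an object; "force" is the grip in N (left out, the last holds). Time passes only in rows, so rows that repeat a pose let the fingers close. It gives the time, the measured TCP pose, the force and the opening at its end, in the units of the state.
- manip.read_state(): the state, without advancing time (a new reading comes with each control period).
- manip.read_camera(name): name is "scene" or "top" or "wrist"; returns a dict with "color" (400x640x3 uint8, red, green, blue), "range_z" (400x640 float32, m along the optical axis (not along the pixel's ray), 0 where there is no reading), "mtx" (3x3 intrinsics, pixels), "k1" (the pictures are not rectified: a ray, as slopes to the right and down, at radius r is drawn at 1 + k1 r^2 times it, then the intrinsics apply), "pose" (4x4, takes a point from camera to world coordinates); the wrist camera has in their place "T_tool_cam" (4x4, takes a point from camera to tool coordinates, whose origin is the TCP and whose axes are the tool frame's). Camera axes: x right, y down, z forward; pixel columns grow to the right and rows downward; lengths in m; the calibration is good to about 2 mm. A picture is of the moment at which its call begins: read the wrist's pose just before it.
- manip.finish_job(): hands the job in, once; it reports no verdict.
The state is a dict: "t": time; "joint_pos": joint angles; "qd": joint speeds; "joint_torque": joint torques, N m; "tool_pos": TCP position; "orientation": TCP orientation; "ft_force": force on the tool from outside, world axes, zero at the start; "torque": the same for the moment, N m; "width": opening from 0.0 (shut) to 1.0 (fully open).
Only numpy, scipy, OpenCV 4.12 (cv2) and the standard library are available. Lean on these libraries where they do the work, as an engineer would, in place of code of your own. Each camera call takes 0.05 s, during which the arm holds its last target.

## Working session

There is one attempt and no reset: what is moved stays moved. The work goes in short steps, Python scripts to look and compute and a tool call to move; the robot and the scene stay as the last step left them, time stands still between calls to the robot, and variables do not carry over. Pictures are saved under pics/ and viewed, and the job is handed in when it is done.

Besides the shell and the picture viewer there is one more tool, called after "Call:" as name(argument=value, ...) on one line, values as JSON. arm_command: Moves the arm, as the interface text tells. Its arguments: {"type":"object","properties":{"steps":{"type":"array","items":{"type":"array","items":{"type":"number"}}},"force":{"type":"number"}},"required":["steps"]}

```bash
ls; mkdir -p pics
cat > h.py <<'E'
import numpy as np, cv2, pickle
from station import manip
from scipy.spatial.transform import Rotation as R
def snap(name, tag):
    s=manip.read_state(); c=manip.read_camera(name)
    if 'pose' not in c or name=='wrist':
        T=np.eye(4); T[:3,:3]=R.from_euler('xyz',s['orientation']).as_matrix(); T[:3,3]=s['tool_pos']
        c['pose']=T@c['T_tool_cam']
    pickle.dump(c,open(f'pics/{tag}.pkl','wb')); cv2.imwrite(f'pics/{tag}.png',c['color'][:,:,::-1]); return c
def load(tag): return pickle.load(open(f'pics/{tag}.pkl','rb'))
def ray(c,u,v):
    m=c['mtx']; k=np.array([c['k1'],0,0,0],float)
    p=cv2.undistortPoints(np.array([[[u,v]]],float),m,k)[0,0]
    return np.array([p[0],p[1],1.])
def p3(c,u,v,w=1):
    d=c['range_z'][int(v)-w:int(v)+w+1,int(u)-w:int(u)+w+1]; d=d[d>0]
    if len(d)==0: return None
    return (c['pose']@np.r_[ray(c,u,v)*np.median(d),1])[:3]
def pz(c,u,v,z):
    r=c['pose'][:3,:3]@ray(c,u,v); o=c['pose'][:3,3]; return o+r*(z-o[2])/r[2]
def cloud(c):
    H,W=c['range_z'].shape; uu,vv=np.meshgrid(np.arange(W),np.arange(H))
    pts=cv2.undistortPoints(np.stack([uu.ravel(),vv.ravel()],1).astype(float)[:,None],c['mtx'],np.array([c['k1'],0,0,0],float))[:,0]
    d=c['range_z'].ravel(); P=np.c_[pts*d[:,None],d,np.ones_like(d)]@c['pose'].T
    P=P[:,:3]; P[d==0]=np.nan; return P.reshape(H,W,3)
def proj(c,p):
    q=np.linalg.inv(c['pose'])@np.r_[p,1]; a=q[:2]/q[2]; a=a*(1+c['k1']*(a@a)); return c['mtx'][:2,:2]@a+c['mtx'][:2,2]
def crop(tag,u0,v0,u1,v1,s,out):
    im=cv2.imread(f'pics/{tag}.png')[v0:v1,u0:u1]; cv2.imwrite(f'pics/{out}.png',cv2.resize(im,None,fx=s,fy=s,interpolation=cv2.INTER_CUBIC))
E
python3 - <<'E'
from h import *
print(manip.read_state())
for n in ['scene','top','wrist']:
    c=snap(n,n+'0'); print(n,c['pose'].round(3).tolist(),c['mtx'].tolist(),c['k1'])
E
```

```text
pics
{'t': 0.0, 'joint_pos': array([-1.28398141,  0.46838529, -0.01162679,  1.60366688,  0.00599001,
        1.07140956, -0.05628633]), 'qd': array([ 1.16016434e-03, -2.85174149e-04, -1.71030781e-03, -1.04560877e-03,
       -2.10432987e-03, -1.10948457e-03, -5.34262358e-06]), 'joint_torque': array([-1.18120006e-04, -5.32366884e+01,  2.14668782e-02, -2.51311523e+01,
        1.14527828e-02,  7.56812340e-03,  3.65274659e-06]), 'tool_pos': array([0.21037428, 0.61439577, 0.23031517]), 'orientation': array([-3.08288721,  1.56896202, -1.84193926]), 'ft_force': array([-0.6127362 , -0.4336038 ,  0.14858478]), 'torque': array([ 0.03037625, -0.0161268 , -0.05666707]), 'width': 1.0005024782322567}
scene [[0.521, -0.609, 0.598, 0.062], [-0.854, -0.375, 0.362, -0.34], [0.004, -0.699, -0.715, 0.708], [0.0, 0.0, 0.0, 1.0]] [[370.34854919741315, 0.0, 322.59194468967377], [0.0, 370.34854919741315, 202.30289722546746], [0.0, 0.0, 1.0]] -0.046063754417175626
top [[0.045, -0.975, 0.22, 0.347], [-0.999, -0.045, 0.007, -0.026], [0.002, -0.22, -0.976, 1.223], [0.0, 0.0, 0.0, 1.0]] [[484.16359068172443, 0.0, 324.44400127291266], [0.0, 484.16359068172443, 201.75041993530587], [0.0, 0.0, 1.0]] -0.04147823747896786
wrist [[0.324, 0.901, 0.288, 0.138], [0.946, -0.308, -0.101, 0.639], [-0.002, 0.305, -0.952, 0.374], [0.0, 0.0, 0.0, 1.0]] [[327.0562213816115, 0.0, 323.3410545058074], [0.0, 327.0562213816115, 201.9293666353783], [0.0, 0.0, 1.0]] -0.0024872406861094964
```

View pics/scene0.png

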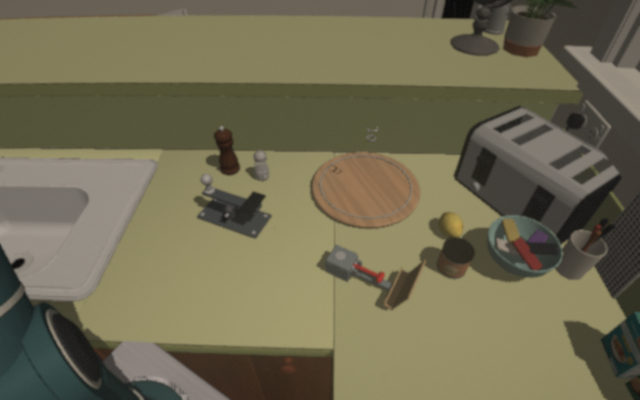

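View pics/top0.png

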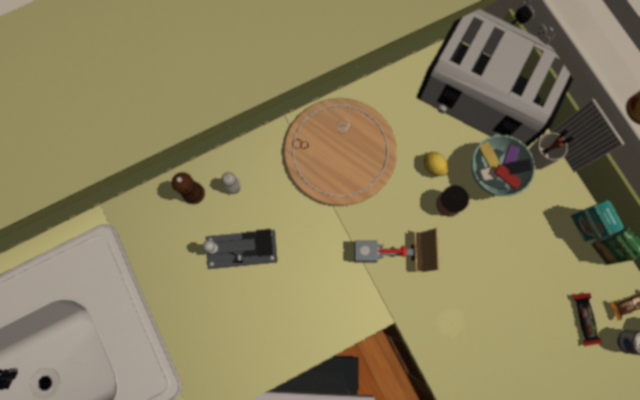

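View pics/wrist0.png

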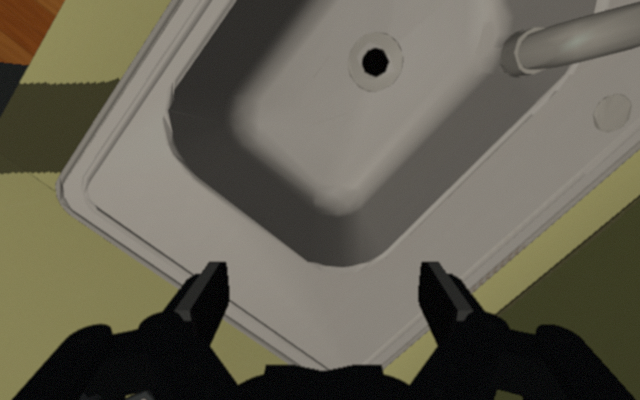

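The scene shows the stand (ball at about 207,180, rest near 252,205) and the holder (housing 342,262, red bar 372,275, plate 403,287). In the top view they sit at ball 210,245, rest 265,243, housing 367,251 and plate 427,251. I'll measure from enlarged crops.

Run:
```python
from h import *
crop('top0',150,150,450,300,2.6,'c1'); crop('scene0',180,150,440,320,3,'c2')
c=load('top0'); P=cloud(c)
for n,u,v in [('ball',210,244),('rest',264,242),('housing',367,251),('platetop',418,250),('plate',430,250),('bar',402,251),('mill',182,182),('salt',230,178),('tin',453,198),('lemon',436,163),('table',300,250),('footplate',212,262)]:
    print(n,p3(c,u,v).round(4))
```

```text
ball [0.4839 0.2396 0.1229]
rest [0.4992 0.1211 0.0858]
housing [ 0.4939 -0.1263  0.0463]
platetop [ 0.505  -0.2555  0.022 ]
plate [ 0.5014 -0.2776  0.059 ]
bar [ 0.4986 -0.2129  0.0389]
mill [0.6236 0.3156 0.1373]
salt [0.6513 0.2148 0.0884]
tin [ 0.6313 -0.3328  0.0674]
lemon [ 0.724  -0.2948  0.0528]
table [ 0.4947  0.0396 -0.0016]
footplate [0.453  0.2579 0.0085]
```

View pics/c1.png

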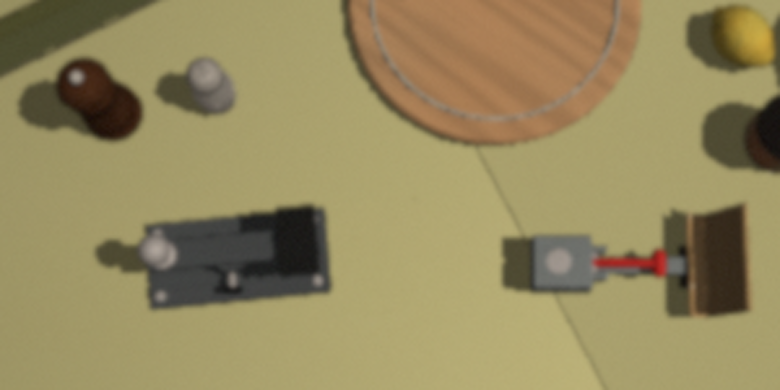

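View pics/c2.png

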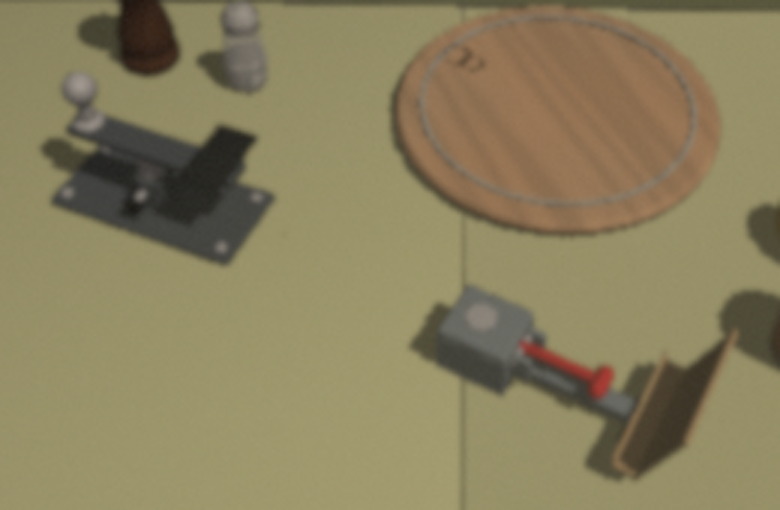

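```bash
cat > m.py <<'E'
from h import *
from scipy.optimize import least_squares
def reg(P,x,y,z):
    return P[(P[...,0]>x[0])&(P[...,0]<x[1])&(P[...,1]>y[0])&(P[...,1]<y[1])&(P[...,2]>z[0])&(P[...,2]<z[1])]
def rect(q):
    q=q[:,:2].astype(np.float32)*1000; (cx,cy),(w,h),a=cv2.minAreaRect(q); return (round(cx,1),round(cy,1)),(round(w,1),round(h,1)),round(a,1)
def ball(q,r=0.014):
    f=lambda p:np.linalg.norm(q-p,axis=1)-r
    s=least_squares(f,q.mean(0)-[0,0,.008],loss='soft_l1',f_scale=0.001); return s.x, np.abs(s.fun).mean()
E
python3 - <<'E'
from m import *
for n in ['top0','scene0']:
    P=cloud(load(n)); print(n)
    q=reg(P,(.44,.54),(-.165,-.09),(.043,.053)); print('housing top',len(q),rect(q),np.median(q[:,2]))
    q=reg(P,(.4,.6),(.1,.3),(.004,.014)); print('footplate',len(q),rect(q),np.median(q[:,2]))
    q=reg(P,(.43,.57),(.085,.15),(.078,.095)); print('rest',len(q),rect(q),np.median(q[:,2]))
    q=reg(P,(.45,.52),(.2,.27),(.105,.14)); print('ball',len(q),ball(q))
    q=reg(P,(.4,.6),(-.32,-.22),(.05,.1)); print('plate',len(q),rect(q),q[:,2].max())
s=manip.read_state(); print(R.from_euler('xyz',s['orientation']).as_matrix().round(3))
E
```

```text
top0
housing top 448 ((496.4, -127.4), (49.9, 61.4), 2.5) 0.04680607797674874
footplate 1288 ((500.0, 199.9), (199.7, 199.2), 89.8) 0.007492298110638229
rest 411 ((499.7, 124.4), (64.7, 42.1), 7.2) 0.08473190465508185
ball 118 (array([0.48150052, 0.24602205, 0.11081149]), np.float64(0.0010782717886981793))
plate 426 ((503.0, -282.3), (100.5, 18.5), 3.0) 0.09166644451367811
scene0
housing top 478 ((494.7, -128.6), (51.0, 57.6), 2.8) 0.04632878070865887
footplate 1237 ((486.9, 184.1), (84.5, 176.5), 9.7) 0.007254236837926253
rest 320 ((498.2, 119.1), (66.3, 37.2), 8.3) 0.08417311460727223
ball 104 (array([0.48140712, 0.2419641 , 0.11023072]), np.float64(0.0009246726094194346))
plate 323 ((501.9, -285.2), (100.3, 17.6), 1.9) 0.08872814176330868
[[-0.    -0.946  0.324]
 [-0.001  0.324  0.946]
 [-1.    -0.    -0.001]]
```

```bash
cat > g.py <<'E'
from h import *
import sys
def go(x,y,z,ang=None):
    s=manip.read_state(); M=R.from_euler('xyz',s['orientation']).as_matrix(); d=M.T@(np.array([x,y,z])-s['tool_pos'])*100
    a=np.arctan2(M[1,2],M[0,2]); t=0 if ang is None else (a-np.radians(ang)+np.pi)%(2*np.pi)-np.pi
    print('t',round(s['t'],2),'pos',s['tool_pos'].round(4),'ang',np.degrees(a).round(2),'tilt',np.degrees(np.arccos(-M[2,0])).round(2),'w',round(s['width'],3),'F',s['ft_force'].round(2),'T',s['torque'].round(2))
    print('shift',d.round(2),'turn',round(t,3))
if __name__=='__main__':
    a=list(map(float,sys.argv[1:])); go(*a)
E
python3 g.py .42 .3 .25 2.6; python3 g.py .495 -.15 .25 2.6
```

```text
t 0.15 pos [0.2104 0.6145 0.2305] ang 71.1 tilt 0.08 w 1.0 F [-0.45  0.62 -0.22] T [ 0.01 -0.02  0.  ]
shift [ -1.91 -30.02 -22.97] turn 1.196
t 0.15 pos [0.2104 0.6145 0.2305] ang 71.1 tilt 0.08 w 1.0 F [-0.45  0.62 -0.22] T [ 0.01 -0.02  0.  ]
shift [ -1.85 -51.69 -63.12] turn 1.196
```

Call:
arm_command(steps=[[1,-1.9,-30,-23,1.2],[1,-1.9,-30,-23,1.2],[1,-1.9,-30,-23,1.2],[1,-1.9,-30,-23,1.2],[1,-1.9,-30,-23,1.2]])

```text
t: 0.65
tool_pos: [0.3494, 0.405, 0.2436]
orientation: [-2.27, 1.57, -1.785]
ft_force: [1.2, 0.8, 0.1]
width: 1.001
```

```bash
python3 g.py .42 .3 .25 2.6; python3 g.py .495 -.15 .25 2.6
```

```text
t 0.65 pos [0.3494 0.405  0.2436] ang 27.78 tilt 0.05 w 1.001 F [1.15 0.77 0.14] T [ 0.06 -0.03  0.01]
shift [ -0.63 -12.58   1.36] turn 0.439
t 0.65 pos [0.3494 0.405  0.2436] ang 27.78 tilt 0.05 w 1.001 F [1.15 0.77 0.14] T [ 0.06 -0.03  0.01]
shift [ -0.6  -55.89 -12.98] turn 0.439
```

Call:
arm_command(steps=[[1,-0.6,-12.6,1.4,0.44],[1,-0.6,-12.6,1.4,0.44],[1,-0.6,-56,-13,0.44],[1,-0.6,-56,-13,0.44],[1,-0.6,-56,-13,0.44]])

```text
t: 1.15
tool_pos: [0.4326, 0.1747, 0.2488]
orientation: [-1.862, 1.57, -1.817]
ft_force: [1.0, -0.3, 0.8]
width: 0.998
```

```bash
python3 g.py .495 -.15 .25 2.6
```

```text
t 1.15 pos [0.4326 0.1747 0.2488] ang 2.57 tilt 0.04 w 0.998 F [ 0.99 -0.3   0.81] T [-0.06 -0.1   0.  ]
shift [ -0.1  -32.72   4.78] turn -0.0
```

Call:
arm_command(steps=[[1,-0.1,0,4.8,0],[1,-0.1,0,4.8,0],[1,-0.1,0,4.8,0],[1,-0.1,0,4.8,0]])

```text
t: 1.55
tool_pos: [0.4797, 0.1774, 0.2495]
orientation: [-2.522, 1.569, -2.476]
ft_force: [-0.4, -0.4, -0.4]
width: 1.002
```

```bash
python3 g.py .495 -.15 .25 2.6; python3 -c "
from m import *
c=snap('wrist','w1');P=cloud(c);q=reg(P,(.45,.52),(.2,.29),(.103,.14)); print('ball',len(q),ball(q))
q=reg(P,(.43,.57),(.08,.15),(.078,.095)); print('rest',len(q),rect(q),np.median(q[:,2]))"
```

```text
t 1.55 pos [0.4797 0.1774 0.2495] ang 2.64 tilt 0.09 w 1.002 F [-0.42 -0.36 -0.45] T [0.01 0.   0.02]
shift [-2.000e-02 -3.278e+01  2.000e-02] turn 0.001
ball 919 (array([0.4819568 , 0.24265361, 0.11129208]), np.float64(0.000379163579770483))
rest 2070 ((500.0, 119.1), (64.1, 36.7), 8.4) 0.08597227174418015
```

View pics/w1.png

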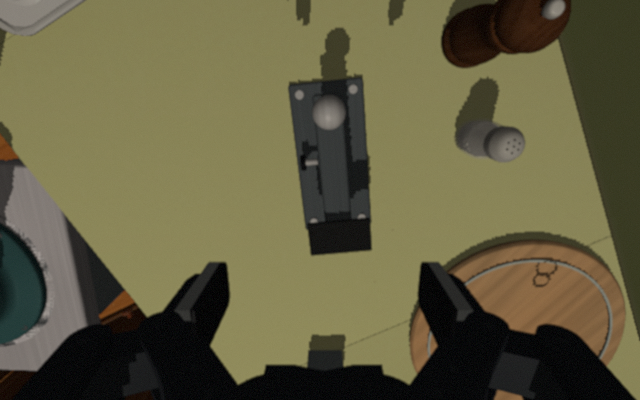

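The wrist view shows the ball at (328,112) and the rest at (340,238). That puts the ball at (0.482, 0.243, 0.111), with the stand's +x turned about 8.3° from −y, and the rest height agrees. Next is the holder.

Call:
arm_command(steps=[[1,0,-40,0,0],[1,0,-40,0,0],[1,0,-40,0,0],[1,0,-40,0,0],[1,0,-40,0,0]])

```text
t: 2.1
tool_pos: [0.4911, -0.0736, 0.2503]
orientation: [1.574, 1.57, 1.623]
ft_force: [0.8, -0.7, -0.7]
width: 1.003
```

Call:
arm_command(steps=[[1,0,-16,1,0],[1,0,-16,1,0],[1,0,-16,1,0],[1,0,-16,1,0],[1,0,-16,1,0]])

```text
t: 2.6
tool_pos: [0.5084, -0.2343, 0.2502]
orientation: [-3.067, 1.571, -3.021]
ft_force: [-0.3, 0.6, -0.2]
width: 1.002
```

```bash
python3 g.py .495 -.19 .25 2.6; python3 -c "
from m import *
c=snap('wrist','w2');P=cloud(c)
q=reg(P,(.44,.56),(-.17,-.08),(.042,.053)); print('housing top',len(q),rect(q),np.median(q[:,2]))
q=reg(P,(.4,.6),(-.35,-.22),(.05,.1)); print('plate',len(q),rect(q),q[:,2].max())
h=cv2.cvtColor(c['color'],cv2.COLOR_RGB2HSV); m=((h[...,0]<8)|(h[...,0]>172))&(h[...,1]>150)&(h[...,2]>60)
q=P[m]; q=q[(q[:,0]>.45)&(q[:,0]<.55)&(q[:,1]<-.1)&(q[:,1]>-.3)]; print('red',len(q),rect(q)); b=q[q[:,1]<-.205]; print(rect(b),b[:,2].max(),np.median(b[:,2]))
"
```

```text
t 2.6 pos [ 0.5084 -0.2343  0.2502] ang 2.63 tilt 0.01 w 1.002 F [-0.31  0.6  -0.23] T [ 0.04  0.04 -0.01]
shift [ 0.02  4.49 -1.14] turn 0.001
housing top 3069 ((496.8, -134.3), (50.1, 68.6), 2.3) 0.04796114502838189
plate 2684 ((533.2, -296.1), (53.5, 161.8), 69.1) 0.08942407346658576
red 670 ((502.9, -195.6), (77.9, 25.0), 83.5)
((500.2, -219.6), (28.7, 25.1), 87.1) 0.04389200659623449 0.0409894410457175
```

View pics/w2.png

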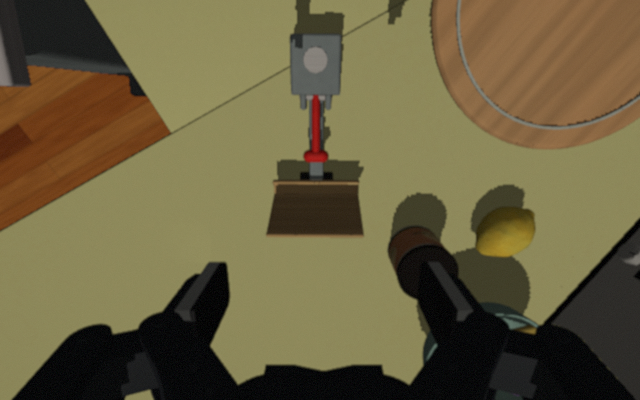

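Run:
```python
from m import *
crop('w2',270,20,380,250,3,'c3')
c=load('w2');P=cloud(c)
print('disc',pz(c,315,60,.048),p3(c,315,60),'bar top',p3(c,316,156),pz(c,316,156,.038))
q=reg(P,(.44,.56),(-.156,-.09),(.045,.053));print(rect(q))
```

```text
disc [ 0.49622908 -0.1235008   0.048     ] [ 0.4962731  -0.12365861  0.04958973] bar top [ 0.50083388 -0.21847816  0.04216138] [ 0.50077505 -0.21919586  0.038     ]
((496.7, -127.1), (49.9, 53.9), 2.6)
```

View pics/c3.png

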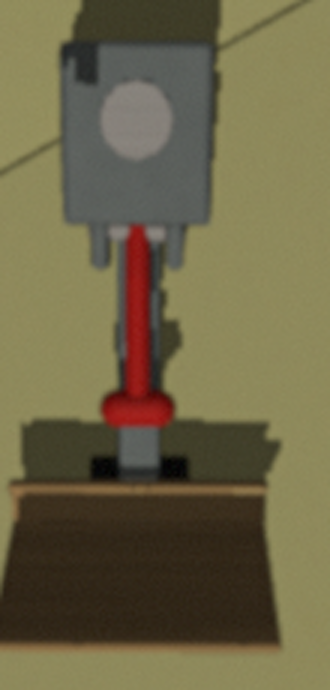

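Run:
```python
from m import *
c=load('w2');P=cloud(c)
o=np.array([.4966,-.127]); hx=np.array([np.sin(np.radians(2.6)),-np.cos(np.radians(2.6))])
f=lambda p:((np.array(p)[:2]-o)@hx*1000).round(1)
g=lambda p:((np.array(p)[:2]-o)@np.array([-hx[1],hx[0]])*1000).round(1)
for n,u,v,z in [('rear',315,34.3,.0475),('front',316,94,.0475),('disc',315.3,59.7,.0475),('bar',316,156.3,.038),('barnear',316,151,.036),('barfar',316,162,.036),('L',290.7,70,.0475),('R',342,70,.0475)]:
    p=pz(c,u,v,z); print(n,f(p),g(p))
for v in range(96,240,4):
    p=P[v,316]; print(v,f(p),(p[2]*1000).round(1),end=' | ')
print()
for v in range(28,100,3):
    p=P[v,300]; print(v,f(p),(p[2]*1000).round(1),end=' | ')
c=load('top0');
print(f(pz(c,367-0.5,251,.0475)))
crop('top0',340,225,450,280,7,'c4')
```

```text
rear -26.2 -0.1
front 28.0 0.6
disc -3.8 0.1
bar 92.6 -0.0
barnear 87.1 -0.0
barfar 99.3 -0.1
L 5.5 -24.2
R 5.5 26.3
96 29.9 40.0 | 100 33.8 38.4 | 104 37.8 40.4 | 108 41.7 40.4 | 112 45.8 40.2 | 116 49.8 41.1 | 120 53.8 41.2 | 124 58.0 39.6 | 128 61.9 42.5 | 132 66.1 42.5 | 136 70.4 40.8 | 140 74.5 42.2 | 144 78.8 41.5 | 148 83.2 40.7 | 152 87.4 41.3 | 156 91.6 42.2 | 160 96.3 40.0 | 164 104.2 22.2 | 168 109.1 21.4 | 172 113.8 21.7 | 176 118.5 21.7 | 180 121.7 28.1 | 184 127.5 24.0 | 188 132.6 22.9 | 192 137.7 22.3 | 196 141.5 26.2 | 200 143.7 34.9 | 204 145.8 43.3 | 208 149.1 47.4 | 212 151.5 54.1 | 216 153.8 60.7 | 220 155.7 67.8 | 224 157.9 73.8 | 228 160.6 78.2 | 232 161.9 85.8 | 236 165.6 87.4 | 
28 -40.0 1.4 | 31 -37.0 1.8 | 34 -26.6 46.5 | 37 -23.9 47.2 | 40 -21.0 49.5 | 43 -18.6 47.6 | 46 -16.0 47.5 | 49 -13.3 48.3 | 52 -10.5 48.9 | 55 -7.8 49.2 | 58 -5.2 49.3 | 61 -2.7 47.4 | 64 0.0 47.3 | 67 2.9 48.6 | 70 5.5 47.5 | 73 8.3 47.4 | 76 11.1 47.7 | 79 13.8 46.7 | 82 16.7 48.2 | 85 19.5 47.5 | 88 22.3 49.0 | 91 25.2 48.3 | 94 27.9 39.6 | 97 30.9 41.0 | -2.1
```

View pics/c4.png

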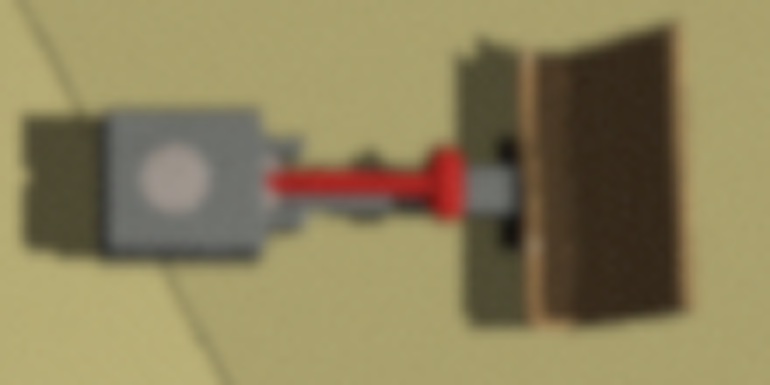

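```bash
python3 g.py .5008 -.2194 .10 2.6
```

```text
t 2.65 pos [ 0.5088 -0.2321  0.25  ] ang 2.8 tilt 0.09 w 1.0 F [ 0.33  0.05 -0.1 ] T [-0.03  0.03  0.  ]
shift [15.    1.28 -0.73] turn 0.003
```

Call:
arm_command(steps=[[0.6,13,1.3,-0.7,0],[0.6,15,1.3,-0.7,0],[0.6,15,1.3,-0.7,0],[0.6,15,1.3,-0.7,0],[0.6,15,1.3,-0.7,0]])

```text
t: 3.15
tool_pos: [0.5014, -0.2175, 0.1004]
orientation: [2.107, 1.568, 2.158]
ft_force: [0.1, 0.1, 1.1]
width: 0.601
```

```bash
python3 g.py .5008 -.2194 .019 2.6;  python3 -c "
from m import *
c=snap('wrist','w3');P=cloud(c)
crop('w3',160,0,480,400,1.5,'c5')"
```

```text
t 3.15 pos [ 0.5014 -0.2175  0.1004] ang 2.94 tilt 0.15 w 0.601 F [0.14 0.14 1.09] T [-0.01 -0.08  0.02]
shift [ 8.14 -0.2  -0.06] turn 0.006
```

View pics/c5.png

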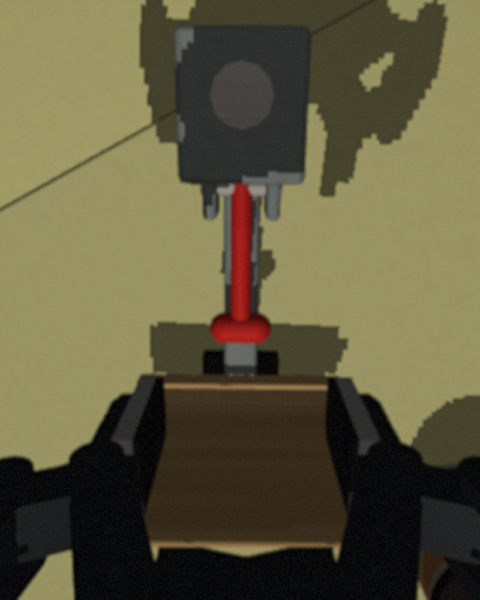

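```bash
python3 - <<'E'
from m import *
c=load('w3'); P=cloud(c)
print('bar',pz(c,320.7,218.7,.039),p3(c,320.7,218))
for n,u,v,z in [('L',300,218.7,.034),('R',341,218.7,.034),('rear',324,18.5,.0475),('front',322,121,.0475),('hL',279,60,.0475),('hR',366,60,.0475)]: print(n,pz(c,u,v,z))
E
python3 g.py .5008 -.2194 .019 2.6
```

```text
bar [ 0.50062773 -0.21824147  0.039     ] [ 0.50057199 -0.21657855  0.04212868]
L [ 0.48650636 -0.22085217  0.034     ]
R [ 0.51457455 -0.21939101  0.034     ]
rear [ 0.49666728 -0.10065532  0.0475    ]
front [ 0.49829673 -0.15412027  0.0475    ]
hL [ 0.47280076 -0.12245061  0.0475    ]
hR [ 0.52101585 -0.11995723  0.0475    ]
t 3.2 pos [ 0.5027 -0.2186  0.1019] ang 2.91 tilt 0.13 w 0.6 F [ 0.32 -1.15  1.75] T [-0.08 -0.02 -0.  ]
shift [ 8.29 -0.07 -0.21] turn 0.005
```

Call:
arm_command(steps=[[0.55,4,-0.1,-0.2,0],[0.55,7,-0.1,-0.2,0],[0.55,8.2,-0.1,-0.2,0],[0.55,8.2,-0.1,-0.2,0]])

```text
t: 3.6
tool_pos: [0.5017, -0.2197, 0.0208]
orientation: [0.26, 1.568, 0.312]
ft_force: [-0.2, 0.0, 0.4]
width: 0.552
```

```bash
python3 g.py .5006 -.2194 .019 2.6;  python3 -c "
from m import *
c=snap('wrist','w4')"
```

```text
t 3.6 pos [ 0.5017 -0.2197  0.0208] ang 2.93 tilt 0.19 w 0.552 F [-0.19  0.04  0.36] T [0.01 0.01 0.04]
shift [ 0.18  0.04 -0.11] turn 0.006
```

View pics/w4.png

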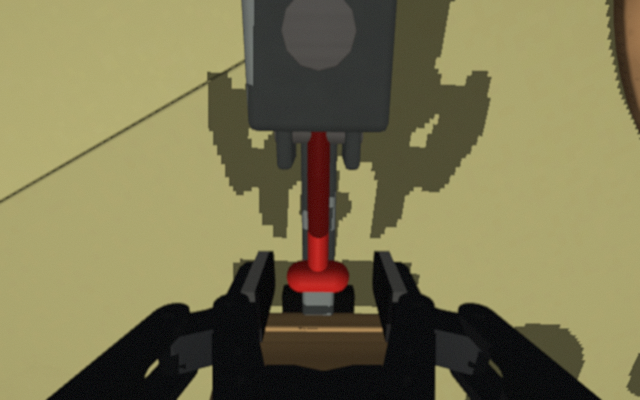

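The bar (318,277) lies between the pads (265 and 383), so I'll pinch it lightly.

Call:
arm_command(steps=[[0.4,0.1,0,-0.1,0],[0.3,0.1,0,-0.1,0],[0.25,0.1,0,-0.1,0],[0.2,0.1,0,-0.1,0],[0.2,0.1,0,-0.1,0]], force=20)

```text
t: 4.15
tool_pos: [0.502, -0.221, 0.0225]
orientation: [-0.102, 1.564, -0.052]
ft_force: [-2.5, -0.7, 8.2]
width: 0.301
```

Run:
```python
from m import *
from g import go
go(.5008,-.2194,.019,2.6)
# arc shifts in cm: tool x=down, tool y=-holder x
for a in np.arange(.1,1.15,.1):
    print(round(a,2), [round(-6.2*np.sin(a),2), round(6.2*(1-np.cos(a)),2)])
```

```text
t 4.15 pos [ 0.502  -0.221   0.0225] ang 2.9 tilt 0.39 w 0.301 F [-2.53 -0.72  8.25] T [-0.03  0.49  0.05]
shift [ 0.34  0.17 -0.12] turn 0.005
0.1 [np.float64(-0.62), np.float64(0.03)]
0.2 [np.float64(-1.23), np.float64(0.12)]
0.3 [np.float64(-1.83), np.float64(0.28)]
0.4 [np.float64(-2.41), np.float64(0.49)]
0.5 [np.float64(-2.97), np.float64(0.76)]
0.6 [np.float64(-3.5), np.float64(1.08)]
0.7 [np.float64(-3.99), np.float64(1.46)]
0.8 [np.float64(-4.45), np.float64(1.88)]
0.9 [np.float64(-4.86), np.float64(2.35)]
1.0 [np.float64(-5.22), np.float64(2.85)]
1.1 [np.float64(-5.53), np.float64(3.39)]
```

Call:
arm_command(steps=[[0.2,-0.3,0,0,0],[0.2,-0.6,0.03,0,0],[0.2,-0.9,0.06,0,0],[0.2,-1.2,0.12,0,0],[0.2,-1.2,0.12,0,0]])

```text
t: 4.65
tool_pos: [0.502, -0.2197, 0.0348]
orientation: [-0.1, 1.564, -0.049]
ft_force: [-1.1, -0.3, -0.1]
width: 0.301
```

```bash
python3 g.py .502 -.2198 .0325 2.6;  python3 -c "
from m import *
c=snap('wrist','w5');snap('scene','s5');crop('s5',300,220,460,320,4,'c6')"
```

```text
t 4.65 pos [ 0.502  -0.2197  0.0348] ang 2.9 tilt 0.41 w 0.301 F [-1.06 -0.35 -0.06] T [-0.02  0.26 -0.04]
shift [ 0.23 -0.01 -0.  ] turn 0.005
```

View pics/w5.png

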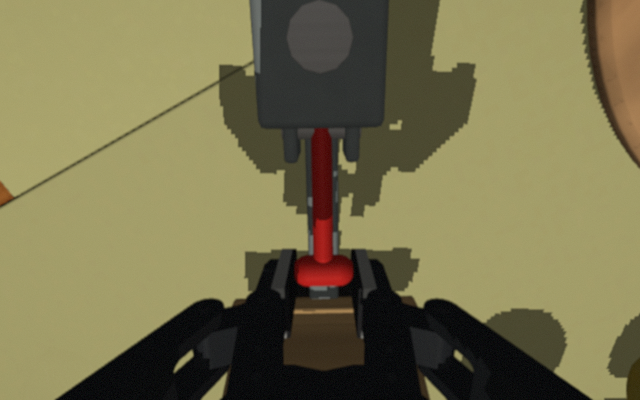

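View pics/c6.png

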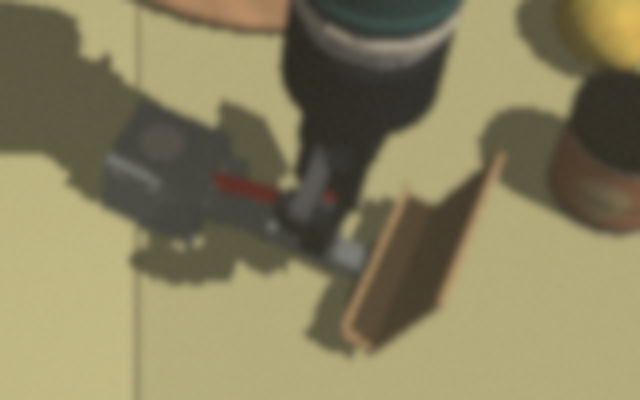

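Call:
arm_command(steps=[[0.2,-0.6,0.16,0,0],[0.2,-1.18,0.37,0,0],[0.2,-1.74,0.64,0,0],[0.2,-2.27,0.96,0,0],[0.2,-2.27,0.96,0,0]])

```text
t: 5.25
tool_pos: [0.5015, -0.2096, 0.058]
orientation: [-0.067, 1.563, -0.016]
ft_force: [-1.5, 0.4, -0.4]
width: 0.301
```

```bash
python3 g.py .502 -.2198 .0325 2.6;  python3 -c "
from m import *
c=snap('wrist','w6');P=cloud(c);
for n in [(320,30),(300,60),(340,60),(270,30)]: print(p3(c,*n).round(4))"
```

```text
t 5.25 pos [ 0.5015 -0.2096  0.058 ] ang 2.95 tilt 0.44 w 0.301 F [-1.5   0.4  -0.44] T [-0.04  0.33  0.06]
shift [ 2.55 -1.02 -0.02] turn 0.006
[ 0.4958 -0.1061  0.0476]
[ 0.4878 -0.1184  0.0491]
[ 0.505  -0.1175  0.0491]
[ 0.4748 -0.1074  0.0486]
```

View pics/w6.png

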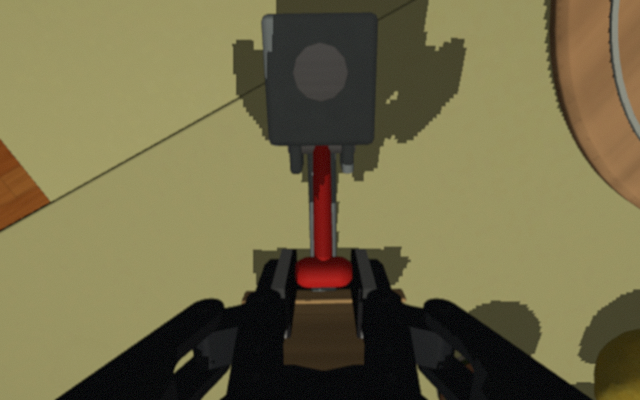

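Call:
arm_command(steps=[[0.2,-0.49,0.38,0,0],[0.2,-0.95,0.8,0,0],[0.2,-1.36,1.27,0,0],[0.2,-1.72,1.77,0,0],[0.2,-1.72,1.77,0,0]])

```text
t: 5.8
tool_pos: [0.5005, -0.1914, 0.0755]
orientation: [-0.043, 1.563, 0.009]
ft_force: [-1.2, -0.7, 0.1]
width: 0.302
```

```bash
python3 g.py .502 -.2198 .0325 2.6;  python3 -c "
from m import *
c=snap('wrist','w7');P=cloud(c);
for n in [(320,100),(270,130)]: print(p3(c,*n).round(4))"
```

```text
t 5.8 pos [ 0.5005 -0.1914  0.0755] ang 3.01 tilt 0.45 w 0.302 F [-1.19 -0.75  0.15] T [-0.22  0.38  0.15]
shift [ 4.3  -2.84 -0.04] turn 0.007
[ 0.4961 -0.1163  0.0491]
[ 0.4644 -0.1371  0.0008]
```

View pics/w7.png

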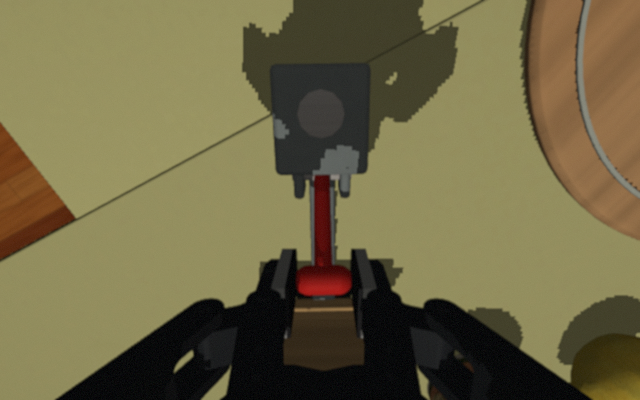

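Call:
arm_command(steps=[[0.2,-0.1,0.15,0,0],[0.2,-0.17,0.28,0,0],[0.2,-0.22,0.4,0,0],[0.2,-0.22,0.4,0,0]])

```text
t: 6.25
tool_pos: [0.5006, -0.1879, 0.0777]
orientation: [-0.116, 1.562, -0.064]
ft_force: [-1.5, -2.7, 1.4]
width: 0.298
```

```bash
python3 g.py .502 -.2198 .0325 2.6;  python3 -c "
from m import *
c=snap('wrist','w8');P=cloud(c);
crop('w8',240,40,400,320,2,'c8')
q=reg(P,(.44,.56),(-.16,-.09),(.035,.07));print(rect(q),q[:,2].mean())
A=np.c_[q[:,:2],np.ones(len(q))]; print(np.linalg.lstsq(A,q[:,2],rcond=None)[0])"
```

```text
t 6.25 pos [ 0.5006 -0.1879  0.0777] ang 3.0 tilt 0.48 w 0.298 F [-1.52 -2.73  1.41] T [-0.49  0.19  0.09]
shift [ 4.52 -3.18 -0.06] turn 0.007
((497.2, -129.8), (50.2, 62.6), 4.0) 0.04775664289777389
[-0.00413403  0.02708599  0.05323322]
```

View pics/c8.png

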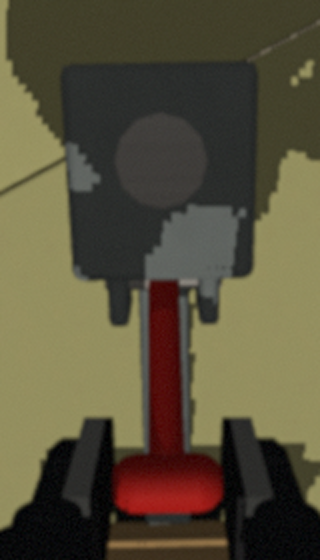

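The reaction at the stop (−2.7 N in y) and 55 mm up / 33 mm back of travel say the handle is fully up. Releasing.

Call:
arm_command(steps=[[0.35,0,-0.1,0,0],[0.5,0,-0.1,0,0],[0.6,0,-0.1,0,0],[0.6,-1,-0.1,0,0],[0.6,-3,-0.1,0,0]])

```text
t: 6.8
tool_pos: [0.4994, -0.1885, 0.1074]
orientation: [-0.019, 1.565, 0.034]
ft_force: [-0.2, -0.0, 1.2]
width: 0.606
```

Call:
arm_command(steps=[[0.8,-3.5,0,0,0],[1,-6,0,0,0],[1,-6,4,0,0],[1,-6,4,0,0],[1,-6,4,0,0]])

```text
t: 7.3
tool_pos: [0.4972, -0.1474, 0.1679]
orientation: [0.072, 1.565, 0.126]
ft_force: [-0.0, -0.6, -0.7]
width: 1.0
```

```bash
python3 g.py .4966 -.13 .12 2.6;  python3 -c "
from m import *
c=snap('wrist','w9');P=cloud(c);
crop('w9',200,40,460,400,1.6,'c9');c=snap('scene','s9');crop('s9',300,220,460,320,4,'c10')"
```

```text
t 7.3 pos [ 0.4972 -0.1474  0.1679] ang 3.14 tilt 0.36 w 1.0 F [-0.04 -0.6  -0.69] T [-0.05  0.02  0.02]
shift [4.79 1.74 0.01] turn 0.009
```

View pics/w9.png

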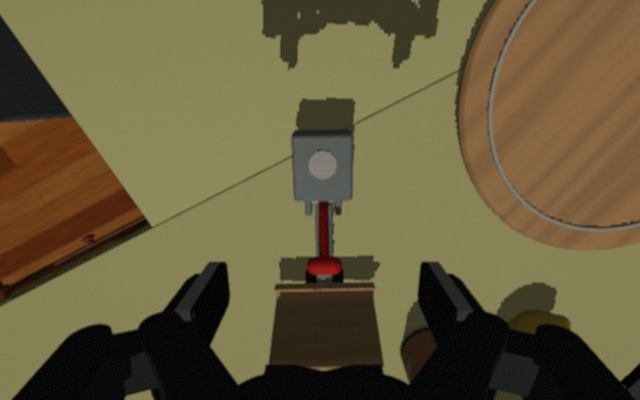

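View pics/c10.png

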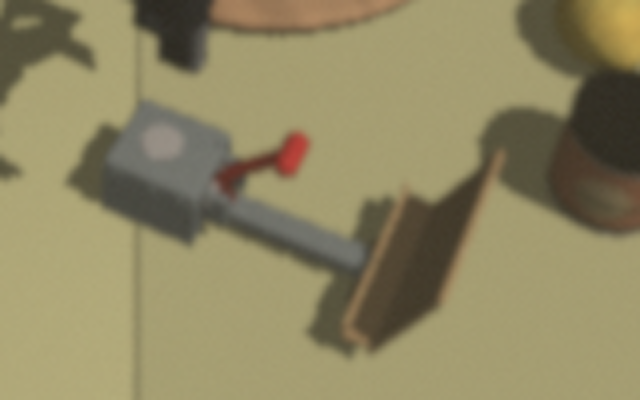

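```bash
python3 - <<'E'
from m import *
for n in ['w9','s9']:
    P=cloud(load(n)); q=reg(P,(.44,.56),(-.156,-.09),(.045,.053)); print(n,rect(q))
    c=load(n); h=cv2.cvtColor(c['color'],cv2.COLOR_RGB2HSV); m=((h[...,0]<8)|(h[...,0]>172))&(h[...,1]>150)&(h[...,2]>60)
    q=P[m]; q=q[(q[:,0]>.45)&(q[:,0]<.55)&(q[:,1]<-.1)&(q[:,1]>-.25)&(q[:,2]>.08)]; print('bar up',rect(q),q[:,2].max())
c=load('w9'); P=cloud(c)
for n,u,v,z in [('rear',323,131,.0475),('disc',322.5,164.5,.0475),('L',293,165,.0475),('R',353.5,165,.0475)]: print(n,pz(c,u,v,z))
crop('w9',270,110,380,300,4,'c11')
q=reg(P,(.4,.6),(-.28,-.23),(.015,.1)); print(rect(q))
E
python3 g.py .4966 -.1325 .12 2.6
```

```text
w9 ((497.0, -126.5), (49.6, 56.1), 4.1)
bar up ((501.7, -191.9), (26.3, 15.9), 1.0) 0.09252225081951138
s9 ((495.4, -127.3), (49.5, 55.2), 3.1)
bar up ((499.4, -196.2), (10.4, 21.9), 86.9) 0.09066389155830357
rear [ 0.49589162 -0.09625242  0.0475    ]
disc [ 0.49695569 -0.12313302  0.0475    ]
L [ 0.4728931  -0.12484071  0.0475    ]
R [ 0.52232064 -0.1221838   0.0475    ]
((507.1, -258.9), (101.7, 42.3), 0.0)
t 7.4 pos [ 0.4969 -0.1491  0.1676] ang 2.97 tilt 0.33 w 1.002 F [-0.08  0.11  0.21] T [ 0.01 -0.04  0.01]
shift [4.76 1.66 0.03] turn 0.006
```

View pics/c11.png

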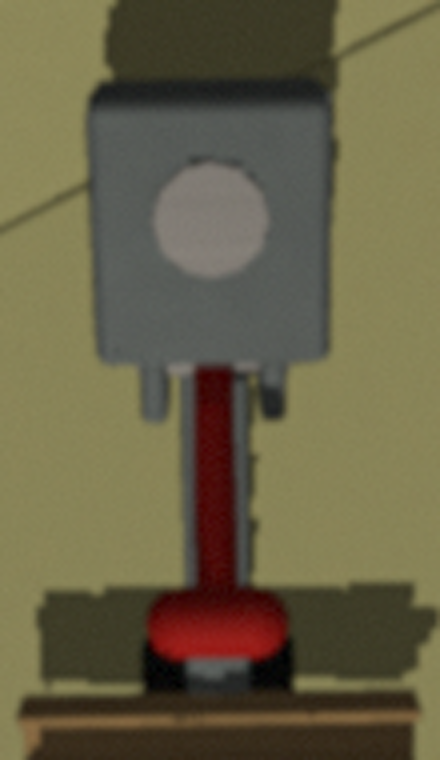

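Call:
arm_command(steps=[[1,4.7,1.7,0,0],[1,8,1.7,0,0],[1,12,1.7,0,0],[1,15.5,1.7,0,0],[1,15.5,1.7,0,0]])

```text
t: 7.9
tool_pos: [0.4933, -0.1327, 0.0087]
orientation: [2.952, 1.568, 3.002]
ft_force: [0.6, 0.5, 0.0]
width: 1.0
```

```bash
python3 g.py .4968 -.1325 .012 2.6;  python3 -c "
from m import *
c=snap('wrist','w10')"
```

```text
t 7.9 pos [ 0.4933 -0.1327  0.0087] ang 2.86 tilt 0.18 w 1.0 F [0.64 0.47 0.03] T [0.03 0.07 0.04]
shift [-0.33  0.    0.35] turn 0.004
```

View pics/w10.png

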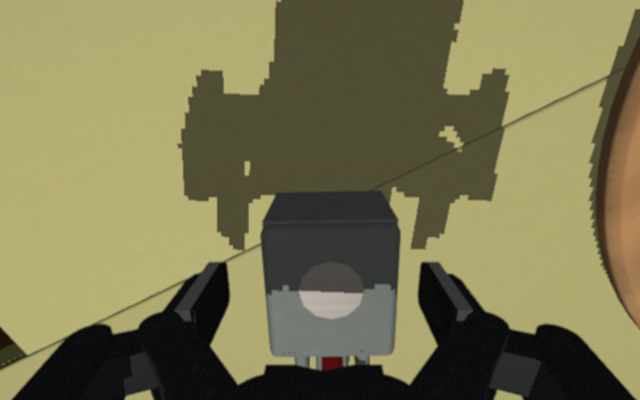

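Call:
arm_command(steps=[[1,-0.3,0,0.35,0],[0.7,-0.3,0,0.35,0],[0.5,-0.3,0,0.35,0],[0.4,-0.3,0,0.35,0],[0.4,-0.3,0,0.35,0]], force=80)

```text
t: 8.45
tool_pos: [0.4983, -0.133, 0.0156]
orientation: [0.626, 1.57, 0.677]
ft_force: [-4.3, 1.1, 11.1]
width: 0.572
```

```bash
python3 g.py .4968 -.1325 .06 2.6;  python3 -c "
from m import *
c=snap('wrist','w11')"
```

```text
t 8.45 pos [ 0.4983 -0.133   0.0156] ang 2.88 tilt 0.06 w 0.572 F [-4.31  1.11 11.06] T [0.05 1.13 0.1 ]
shift [-4.44  0.06 -0.14] turn 0.005
```

View pics/w11.png

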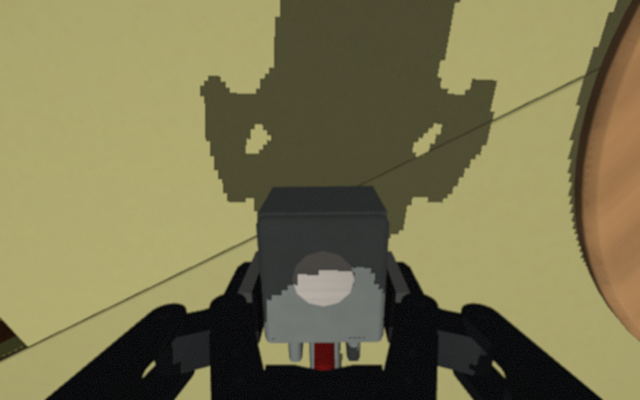

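Call:
arm_command(steps=[[0.4,-1,0,0,0],[0.4,-3,0,0,0],[0.4,-7,0,0,0],[0.4,-12,0,0,0],[0.4,-16,0,0,0]])

```text
t: 9.0
tool_pos: [0.4973, -0.133, 0.1775]
orientation: [1.022, 1.57, 1.071]
ft_force: [1.4, -0.2, -7.8]
width: 0.575
```

Call:
arm_command(steps=[[0.4,0,0,0,0],[0.4,0,0,0,0]])

```text
t: 9.2
tool_pos: [0.4965, -0.1321, 0.1775]
orientation: [1.277, 1.568, 1.327]
ft_force: [-0.2, 0.4, -9.6]
width: 0.573
```

```bash
python3 g.py .4968 -.1325 .175 8.3;  python3 -c "
from m import *
c=snap('wrist','w12'); c=snap('scene','s12'); crop('s12',200,140,460,320,3,'c12');snap('top','t12');
ss=[manip.read_state()['ft_force'][2]]
print(ss)
P=cloud(load('t12')); q=reg(P,(.4,.6),(-.35,-.05),(.17,.22)); print(rect(q))
"
```

```text
t 9.2 pos [ 0.4965 -0.1321  0.1775] ang 2.89 tilt 0.13 w 0.573 F [-0.24  0.43 -9.62] T [ 0.14  0.1  -0.02]
shift [ 0.25 -0.04  0.03] turn -0.094
[np.float64(-9.273947776002556)]
((503.7, -248.8), (100.6, 60.2), 4.6)
```

View pics/c12.png

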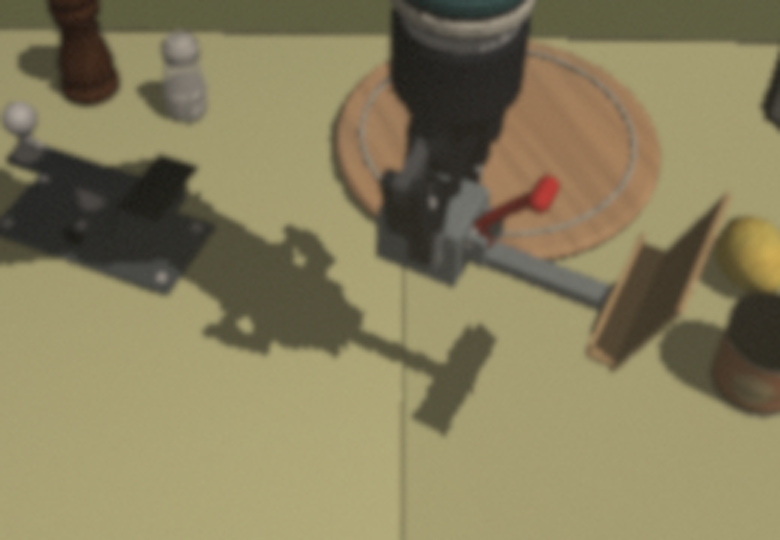

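View pics/w12.png

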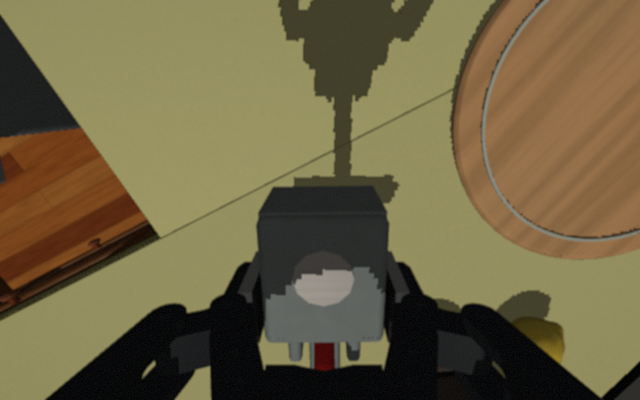

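Run:
```python
from m import *
crop('w12',240,170,410,380,3.5,'c13')
c=load('w12'); c['pose']=c['T_tool_cam']; P=cloud(c)
# tool coords: x down, y, z
for v in list(range(186,222,3))+list(range(224,350,10)): print(v,(P[v,300]*1000).round(1),(P[v,340]*1000).round(1))
```

```text
186 [ 14.7  34.3 -10.7] [12.6 34.8  9.2]
189 [  8.7  34.4 -10.3] [ 7.9 34.6  9. ]
192 [ 3.4 34.4 -9.9] [ 1.4 35.   8.6]
195 [-1.6 34.4 -9.6] [-2.3 34.6  8.5]
198 [-6.5 34.5 -9.3] [-6.9 34.6  8.2]
201 [-11.   34.5  -9. ] [-12.8  35.1   7.9]
204 [-15.1  34.6  -8.7] [-15.   34.5   7.8]
207 [-19.4  34.7  -8.4] [-18.9  34.5   7.7]
210 [-21.6  34.2  -8.3] [-23.9  35.    7.4]
213 [-25.   34.1  -8. ] [-25.4  34.3   7.3]
216 [-29.6  34.6  -7.7] [-30.   34.7   7.1]
219 [-30.7  33.8  -7.7] [-30.7  33.8   7.1]
224 [-32.4  32.5  -7.6] [-32.   32.4   7. ]
234 [-32.3  28.5  -7.7] [-32.3  28.5   7.1]
244 [-32.5  24.6  -7.7] [-33.3  25.    7.1]
254 [-32.8  20.6  -7.8] [-32.5  20.5   7.2]
264 [-34.2  17.2  -7.8] [-34.2  17.2   7.2]
274 [-33.3  12.4  -7.9] [-34.6  13.2   7.2]
284 [-33.3   8.1  -8. ] [-33.9   8.5   7.3]
294 [-34.    4.1  -8.1] [-33.8   4.    7.4]
304 [-31.7  -2.   -8.4] [-32.7  -1.4   7.5]
314 [-32.7  -6.   -8.4] [-32.6  -6.1   7.6]
324 [-31.5 -11.7  -8.6] [-32.5 -10.9   7.7]
334 [-31.8 -16.4  -8.7] [-32.1 -16.2   7.8]
344 [-25.5 -26.9  -9.3] [ 175.3 -202.9   21. ]
```

View pics/c13.png

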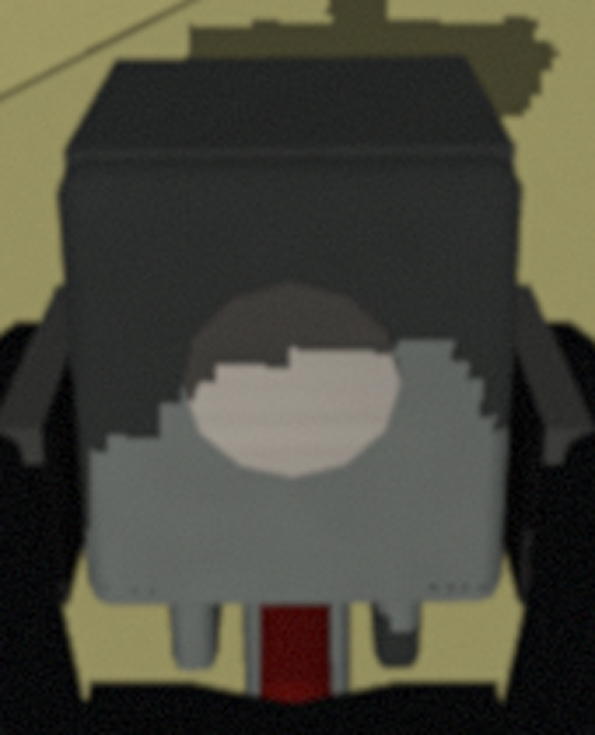

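```bash
python3 g.py .4925 .16 .176 8.5
```

```text
t 9.35 pos [ 0.4953 -0.1322  0.1753] ang 2.87 tilt 0.27 w 0.573 F [-0.01  0.45 -9.27] T [ 0.14 -0.01 -0.03]
shift [-0.03 29.2   1.18] turn -0.098
```

Call:
arm_command(steps=[[0.4,0,4,0.2,-0.02],[0.4,0,8,0.4,-0.05],[0.4,0,12,0.6,-0.08],[0.4,0,16,0.8,-0.1],[0.4,0,20,1,-0.1]])

```text
t: 9.85
tool_pos: [0.4937, 0.0692, 0.1736]
orientation: [2.998, 1.563, -3.135]
ft_force: [1.0, 0.4, -9.3]
width: 0.575
```

```bash
python3 g.py .4925 .16 .176 8.5
```

```text
t 9.85 pos [0.4937 0.0692 0.1736] ang 8.6 tilt 0.46 w 0.575 F [ 0.97  0.43 -9.32] T [ 0.06 -0.12  0.05]
shift [-0.24  8.99  1.23] turn 0.002
```

Call:
arm_command(steps=[[0.4,-0.2,3,0.4,0],[0.4,-0.2,6,0.8,0],[0.4,-0.2,9,1.2,0],[0.4,-0.2,9,1.2,0],[0.4,-0.2,9,1.2,0]])

```text
t: 10.35
tool_pos: [0.4909, 0.1602, 0.1735]
orientation: [-3.072, 1.559, -2.92]
ft_force: [-0.3, -1.3, -9.3]
width: 0.573
```

Run:
```python
from m import *
from g import go
go(.4817,.236,.175,8.5)
print(R.from_euler('xyz',manip.read_state()['orientation']).as_matrix().round(4)[:,0])
s0=manip.read_state()
c=snap('wrist','w13'); W=c['pose'].copy(); P=cloud(c)
q=reg(P,(.45,.52),(.2,.29),(.103,.14)); b,e=ball(q); print('ball',len(q),b,e)
M=R.from_euler('xyz',s0['orientation']).as_matrix(); print('ball in tool mm',(M.T@(b-s0['tool_pos'])*1000).round(1))
c['pose']=c['T_tool_cam']; P=cloud(c); 
for v in list(range(190,220,6))+list(range(224,350,20)): print(v,(P[v,300]*1000).round(1),(P[v,340]*1000).round(1))
crop('w13',240,40,410,380,2,'c14')
snap('scene','s13'); crop('s13',160,120,400,280,3,'c15'); snap('top','t13')
```

```text
t 10.35 pos [0.4909 0.1602 0.1735] ang 8.71 tilt 0.68 w 0.573 F [-0.3  -1.29 -9.29] T [-0.02 -0.07  0.02]
shift [-0.16  7.63  0.24] turn 0.004
[-0.0115 -0.0026 -0.9999]
ball 1846 [0.48182045 0.24270213 0.11138813] 0.00037233017401393584
ball in tool mm [62.  83.   4.3]
190 [  6.   34.5 -10.3] [ 6.  34.6  8.7]
196 [-4.1 34.6 -9.6] [-3.9 34.5  8.2]
202 [-11.7  34.2  -9.1] [-12.5  34.5   7.8]
208 [-20.5  34.6  -8.5] [-20.3  34.5   7.4]
214 [-24.8  33.6  -8.2] [-27.4  34.5   7.1]
224 [-31.8  32.2  -7.8] [-32.6  32.5   6.9]
244 [-32.3  24.4  -7.9] [-32.4  24.4   7. ]
264 [-33.5  16.7  -8. ] [-33.9  16.9   7. ]
284 [-34.6   8.8  -8.1] [-33.9   8.4   7.2]
304 [-31.9  -2.   -8.5] [-32.6  -1.5   7.4]
324 [-32.8 -10.8  -8.6] [-31.6 -11.7   7.6]
344 [-26.6 -26.   -9.4] [ 172.1 -200.2   20.6]
```

View pics/w13.png

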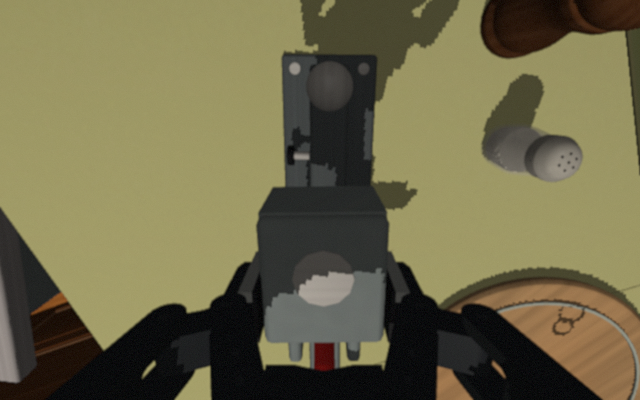

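View pics/c15.png

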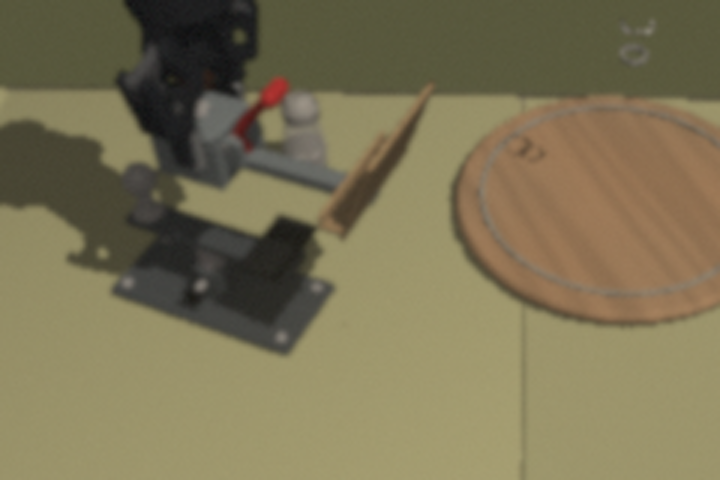

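View pics/t13.png

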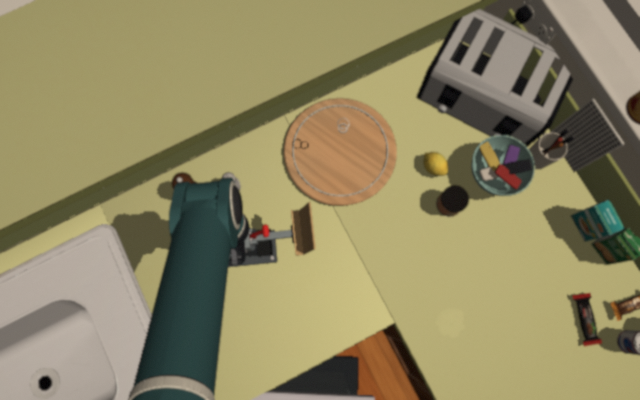

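Tool-frame numbers from this one picture: ball at (62, 83, 4.3) mm, socket axis at y 6.5, z 1.1, mouth at x 14.4. That gives 76.5 mm along y, 3.2 mm along z and 72.6 mm down to full depth, with first pad contact near 57.6 mm.

Call:
arm_command(steps=[[0.4,0,2.5,0.1,0],[0.4,0,5,0.2,0],[0.4,0,7.65,0.32,0],[0.4,0,7.65,0.32,0],[0.4,0,7.65,0.32,0]])

```text
t: 11.0
tool_pos: [0.4834, 0.2341, 0.174]
orientation: [-3.043, 1.56, -2.895]
ft_force: [0.2, -0.1, -8.5]
width: 0.571
```

Run:
```python
from m import *
from g import go
s=manip.read_state(); M=R.from_euler('xyz',s['orientation']).as_matrix()
go(.4817,.236,.175,8.5)
b=np.array([.4819,.2427,.1114]); print('ball in tool mm',(M.T@(b-s['tool_pos'])*1000).round(1), M[:,0].round(4))
c=snap('wrist','w14'); snap('scene','s14'); crop('s14',160,100,340,250,4,'c16')
```

```text
t 11.0 pos [0.4834 0.2341 0.174 ] ang 8.49 tilt 0.62 w 0.571 F [ 0.19 -0.15 -8.53] T [ 0.03 -0.03  0.02]
shift [-0.09  0.21 -0.14] turn -0.0
ball in tool mm [62.6  8.8  0.4] [-0.0105 -0.0026 -0.9999]
```

View pics/c16.png

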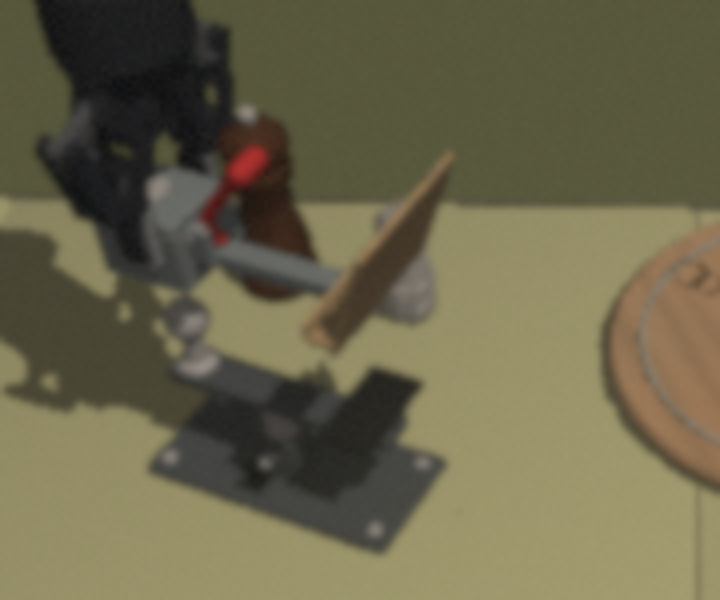

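View pics/w14.png

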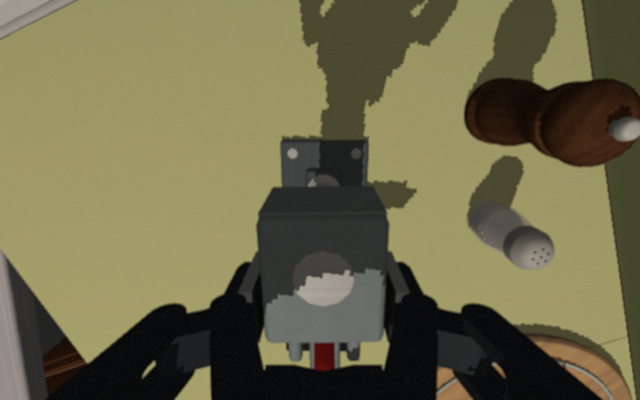

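Call:
arm_command(steps=[[0.4,0.5,0.23,-0.07,0],[0.4,1,0.23,-0.07,0],[0.4,1.5,0.23,-0.07,0],[0.4,1.5,0.23,-0.07,0]])

```text
t: 11.5
tool_pos: [0.482, 0.2345, 0.1582]
orientation: [-2.976, 1.558, -2.831]
ft_force: [-0.1, -0.4, -10.4]
width: 0.574
```

Run:
```python
from m import *
b=np.array([.4819,.2427,.1114])
for i in range(4):
    s=manip.read_state(); M=R.from_euler('xyz',s['orientation']).as_matrix()
    c=snap('wrist',f'w15_{i}')
    print(s['t'],'ball in tool mm',(M.T@(b-s['tool_pos'])*1000).round(1), M[:,0].round(4),s['ft_force'].round(1))
snap('scene','s15'); crop('s15',160,100,340,250,4,'c17')
P=cloud(c);q=reg(P,(.45,.52),(.225,.29),(.1,.14)); print(len(q),q.mean(0) if len(q) else '')
```

```text
11.5 ball in tool mm [46.8  8.3  1.6] [-0.0118 -0.0038 -0.9999] [ -0.1  -0.4 -10.4]
11.55 ball in tool mm [47.3  8.1  1.3] [-0.0112 -0.0034 -0.9999] [-0.6  0.5 -7.7]
11.6 ball in tool mm [47.6  8.   1. ] [-0.0105 -0.0031 -0.9999] [-0.1  0.7 -8.7]
11.65 ball in tool mm [47.8  7.8  0.7] [-0.0101 -0.0027 -0.9999] [ 0.1 -1.  -8.9]
0
```

View pics/c17.png

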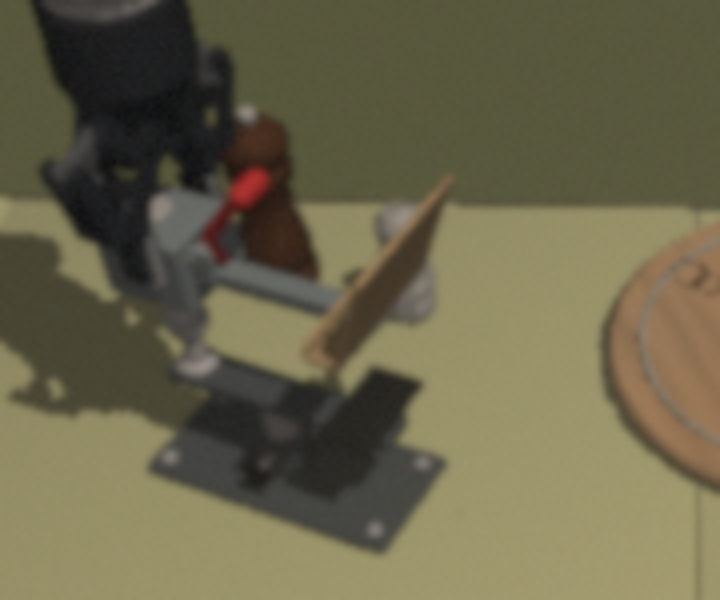

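Call:
arm_command(steps=[[0.4,0.4,0.14,-0.05,0],[0.4,0.8,0.14,-0.05,0],[0.4,1.2,0.14,-0.05,0],[0.4,1.2,0.14,-0.05,0]])

```text
t: 12.15
tool_pos: [0.4815, 0.2361, 0.1466]
orientation: [-2.988, 1.559, -2.842]
ft_force: [-0.2, 0.2, -8.7]
width: 0.569
```

```bash
cat > bt.py <<'E'
from m import *
b=np.array([.4819,.2427,.1114])
for i in range(3):
    s=manip.read_state(); M=R.from_euler('xyz',s['orientation']).as_matrix()
    if i<2: manip.read_camera('top')
    print(round(s['t'],2),'ball in tool mm',(M.T@(b-s['tool_pos'])*1000).round(1), M[:,0].round(4),s['ft_force'].round(1),s['torque'].round(2))
E
python3 bt.py
```

```text
12.15 ball in tool mm [35.2  6.5  1.8] [-0.0111 -0.0034 -0.9999] [-0.2  0.2 -8.7] [ 0.05 -0.01 -0.04]
12.2 ball in tool mm [35.5  6.5  1.5] [-0.0107 -0.0031 -0.9999] [ 0.1  0.2 -8.3] [ 0.05 -0.02 -0.06]
12.25 ball in tool mm [35.8  6.4  1.2] [-0.0101 -0.0028 -0.9999] [-0.3 -0.1 -9.5] [ 0.07 -0.05 -0.04]
```

Call:
arm_command(steps=[[0.4,0.3,0,0,0],[0.4,0.6,0,0,0],[0.4,0.9,0,0,0],[0.4,1.1,0,0,0],[0.4,1.1,0,0,0]])

```text
t: 12.75
tool_pos: [0.4816, 0.2361, 0.1358]
orientation: [-2.99, 1.56, -2.845]
ft_force: [0.0, 0.4, -9.0]
width: 0.572
```

```bash
python3 bt.py
```

```text
12.75 ball in tool mm [24.4  6.5  1.5] [-0.0107 -0.0033 -0.9999] [ 0.   0.4 -9. ] [ 0.12 -0.01  0.03]
12.8 ball in tool mm [24.6  6.5  1.4] [-0.0104 -0.003  -0.9999] [ 0.3 -0.  -8.7] [ 0.05 -0.02 -0.03]
12.85 ball in tool mm [24.8  6.5  1.2] [-0.0101 -0.0029 -0.9999] [ 0.1 -0.2 -9.1] [ 0.11 -0.03 -0.01]
```

Call:
arm_command(steps=[[0.4,0.3,0,0,0],[0.4,0.6,0,0,0],[0.4,0.9,0,0,0],[0.4,1.2,0,0,0],[0.4,1.5,0,0,0]])

```text
t: 13.35
tool_pos: [0.4817, 0.2362, 0.1209]
orientation: [-3.004, 1.56, -2.859]
ft_force: [-0.5, -0.4, -8.4]
width: 0.573
```

```bash
python3 bt.py
```

```text
13.35 ball in tool mm [9.5 6.5 1.2] [-0.0102 -0.003  -0.9999] [-0.5 -0.4 -8.4] [ 0.08 -0.02  0.04]
13.4 ball in tool mm [9.  6.5 1.6] [-0.0108 -0.0034 -0.9999] [-0.8 -0.4 -9.4] [ 0.13 -0.01 -0.01]
13.45 ball in tool mm [9.3 6.6 1.5] [-0.0109 -0.0034 -0.9999] [-0.3  0.7 -8.8] [ 0.06 -0.05  0.  ]
```

Call:
arm_command(steps=[[0.4,0.1,0,0,0],[0.4,0.2,0,0,0],[0.4,0.3,0,0,0],[0.4,0.4,0,0,0],[0.4,0.5,0,0,0]])

```text
t: 13.95
tool_pos: [0.4818, 0.2361, 0.1158]
orientation: [-2.988, 1.56, -2.842]
ft_force: [1.3, -0.3, -6.4]
width: 0.572
```

```bash
python3 bt.py
```

```text
13.95 ball in tool mm [4.4 6.5 1.1] [-0.01   -0.0031 -0.9999] [ 1.3 -0.3 -6.4] [ 0.1  -0.23  0.02]
14.0 ball in tool mm [4.4 6.5 1. ] [-0.0097 -0.0031 -0.9999] [ 1.4  0.1 -7.9] [ 0.1  -0.25 -0.03]
14.05 ball in tool mm [4.4 6.5 1.1] [-0.0099 -0.0031 -0.9999] [ 0.5 -0.3 -7.5] [ 0.09 -0.25 -0.02]
```

First touch at ball x = 4.4 mm, as predicted. I'll push in small steps and watch the stand load (Fz + 9 N, limit 24.5 N).

Call:
arm_command(steps=[[0.4,0.04,0,0,0],[0.4,0.08,0,0,0],[0.4,0.12,0,0,0]])

```text
t: 14.35
tool_pos: [0.4821, 0.2362, 0.1151]
orientation: [-3.018, 1.561, -2.873]
ft_force: [-1.0, -1.6, -2.3]
width: 0.573
```

```bash
python3 bt.py
```

```text
14.35 ball in tool mm [3.7 6.4 0.8] [-0.0095 -0.0026 -1.    ] [-1.  -1.6 -2.3] [0.03 0.17 0.02]
14.4 ball in tool mm [3.6 6.4 0.8] [-0.0096 -0.0026 -1.    ] [-0.2 -0.1 -3.8] [ 0.11  0.07 -0.03]
14.45 ball in tool mm [3.6 6.4 0.8] [-0.0095 -0.0026 -1.    ] [ 0.4  0.9 -3.5] [0.07 0.02 0.02]
```

Call:
arm_command(steps=[[0.4,0.06,0,0,0],[0.4,0.12,0,0,0],[0.4,0.16,0,0,0]])

```text
t: 14.75
tool_pos: [0.4823, 0.2366, 0.1141]
orientation: [-3.111, 1.561, -2.965]
ft_force: [-3.3, 0.9, 4.5]
width: 0.569
```

```bash
python3 bt.py
```

```text
14.75 ball in tool mm [2.7 6.1 0.5] [-0.0092 -0.0016 -1.    ] [-3.3  0.9  4.5] [ 0.29  0.68 -0.06]
14.8 ball in tool mm [2.6 5.8 0.5] [-0.0089 -0.0013 -1.    ] [-1.7  1.   2.5] [ 0.37  0.39 -0.  ]
14.85 ball in tool mm [2.5 5.7 0.4] [-0.0087 -0.0013 -1.    ] [-1.5  1.3  2.1] [0.4  0.45 0.06]
```

Call:
arm_command(steps=[[0.4,0.05,0,0,0],[0.4,0.1,0,0,0],[0.4,0.15,0,0,0]])

```text
t: 15.15
tool_pos: [0.4826, 0.2378, 0.1128]
orientation: [2.973, 1.563, 3.119]
ft_force: [-3.1, 2.3, 4.0]
width: 0.573
```

```bash
python3 bt.py
```

```text
15.15 ball in tool mm [1.5 4.9 0. ] [-7.9e-03  2.0e-04 -1.0e+00] [-3.1  2.3  4. ] [0.84 0.63 0.01]
15.2 ball in tool mm [1.3 4.6 0.2] [-8.1e-03  3.0e-04 -1.0e+00] [-2.8  4.1  2.9] [0.93 0.54 0.09]
15.25 ball in tool mm [1.2 4.5 0.3] [-8.2e-03  3.0e-04 -1.0e+00] [-3.   3.   3.4] [0.79 0.46 0.  ]
```

Call:
arm_command(steps=[[0.4,0,0.04,0,0],[0.4,0,0.08,0,0]])

```text
t: 15.45
tool_pos: [0.4824, 0.2383, 0.1127]
orientation: [3.08, 1.563, -3.057]
ft_force: [-2.3, -2.6, 7.2]
width: 0.575
```

```bash
python3 bt.py; python3 -c "
from m import *
c=snap('wrist','w16'); snap('scene','s16'); crop('s16',160,100,340,250,4,'c18')
c['pose']=c['T_tool_cam']; P=cloud(c)
for v in [190,200,210,234,254,314,324,334]: print(v,(P[v,300]*1000).round(1),(P[v,340]*1000).round(1))"
```

```text
15.45 ball in tool mm [1.3 4.5 0.2] [-8.2e-03 -7.0e-04 -1.0e+00] [-2.3 -2.6  7.2] [-0.25  0.57 -0.01]
15.5 ball in tool mm [1.3 4.5 0.1] [-8.2e-03 -7.0e-04 -1.0e+00] [-2.3 -1.7  6.6] [-0.15  0.6   0.05]
15.55 ball in tool mm [1.4 4.5 0.1] [-8.1e-03 -5.0e-04 -1.0e+00] [-2.9 -1.6  6.3] [-0.12  0.59  0.06]
190 [  5.7  34.6 -10.2] [ 4.9 34.9  8.7]
200 [-9.  34.3 -9.2] [-11.2  35.    7.9]
210 [-22.9  34.6  -8.3] [-22.6  34.4   7.3]
234 [-32.4  28.5  -7.8] [-33.7  29.    6.9]
254 [-32.3  20.3  -8. ] [-32.5  20.4   7.1]
314 [-32.   -6.6  -8.6] [-32.5  -6.2   7.5]
324 [-32.1 -11.4  -8.7] [-32.5 -11.    7.6]
334 [-32.3 -16.1  -8.8] [-32.2 -16.1   7.7]
```

View pics/c18.png

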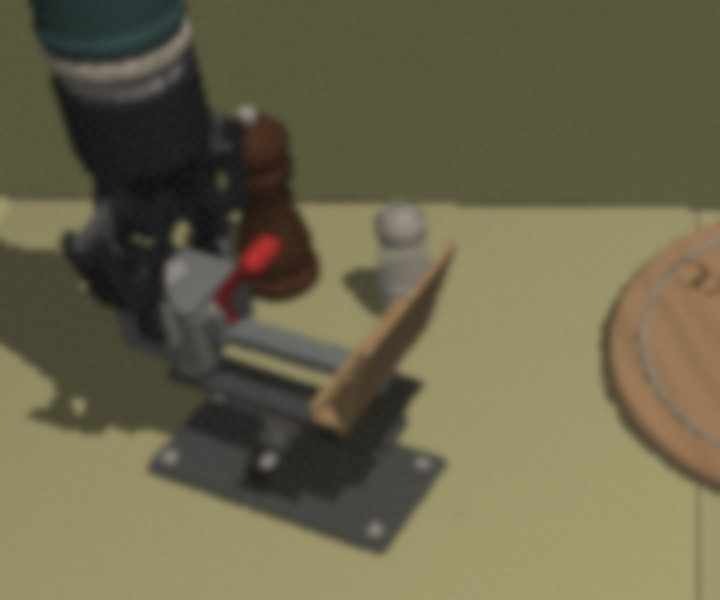

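View pics/w16.png

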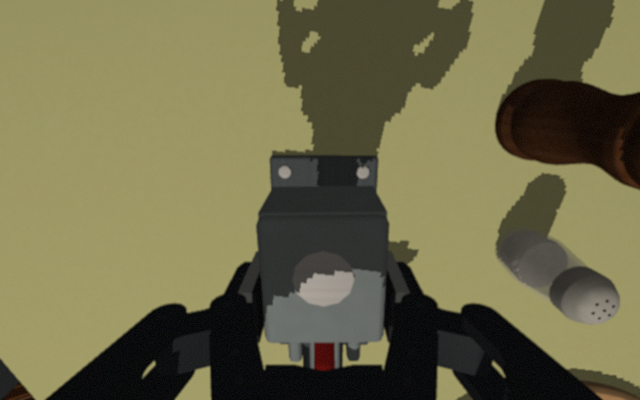

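Call:
arm_command(steps=[[0.4,0.05,-0.02,0,0],[0.4,0.1,-0.02,0,0],[0.4,0.15,-0.02,0,0]])

```text
t: 15.95
tool_pos: [0.4825, 0.2383, 0.1118]
orientation: [2.961, 1.563, 3.107]
ft_force: [-4.8, 0.7, 7.8]
width: 0.577
```

```bash
python3 bt.py
```

```text
15.95 ball in tool mm [0.4 4.4 0. ] [-8.2e-03  3.0e-04 -1.0e+00] [-4.8  0.7  7.8] [0.33 0.91 0.05]
16.0 ball in tool mm [0.3 4.4 0.1] [-8.3e-03  2.0e-04 -1.0e+00] [-3.2  1.   5.5] [0.39 0.68 0.08]
16.05 ball in tool mm [0.2 4.4 0.1] [-8.2e-03  2.0e-04 -1.0e+00] [-3.2  0.2  5.9] [0.41 0.73 0.01]
```

Call:
arm_command(steps=[[0.4,0.05,0,-0.03,0],[0.4,0.1,0,-0.03,0],[0.4,0.15,0,-0.03,0],[0.4,0.2,0,-0.03,0]])

```text
t: 16.45
tool_pos: [0.4823, 0.2383, 0.11]
orientation: [2.934, 1.563, 3.08]
ft_force: [-2.7, 0.4, 5.2]
width: 0.571
```

```bash
python3 bt.py
```

```text
16.45 ball in tool mm [-1.4  4.4  0.2] [-8.2e-03  5.0e-04 -1.0e+00] [-2.7  0.4  5.2] [ 0.33  0.75 -0.04]
16.5 ball in tool mm [-1.8  4.5  0.4] [-8.2e-03  1.0e-04 -1.0e+00] [-1.6  0.8 -0.9] [0.23 0.39 0.09]
16.55 ball in tool mm [-2.1  4.6  0.6] [-8.5e-03 -2.0e-04 -1.0e+00] [-0.8 -0.   0.6] [0.14 0.22 0.  ]
```

Call:
arm_command(steps=[[0.4,0.07,0,0,0],[0.4,0.14,0,0,0],[0.4,0.21,0,0,0],[0.4,0.28,0,0,0]])

```text
t: 16.95
tool_pos: [0.4817, 0.2383, 0.1059]
orientation: [3.053, 1.562, -3.084]
ft_force: [-0.5, 2.7, -4.0]
width: 0.57
```

```bash
python3 bt.py
```

```text
16.95 ball in tool mm [-5.5  4.4  0.8] [-9.e-03 -5.e-04 -1.e+00] [-0.5  2.7 -4. ] [ 0.63  0.21 -0.04]
17.0 ball in tool mm [-5.5  4.4  0.8] [-9.e-03 -6.e-04 -1.e+00] [ 0.3  2.2 -4.8] [0.59 0.02 0.05]
17.05 ball in tool mm [-5.4  4.5  0.8] [-8.9e-03 -7.0e-04 -1.0e+00] [-0.7  1.9 -3.1] [ 0.55  0.11 -0.  ]
```

Call:
arm_command(steps=[[0.4,0.07,0,0,0],[0.4,0.14,0,0,0],[0.4,0.21,0,0,0],[0.4,0.28,0,0,0]])

```text
t: 17.45
tool_pos: [0.4813, 0.2381, 0.1026]
orientation: [3.113, 1.561, -3.024]
ft_force: [-0.6, 3.0, -9.4]
width: 0.571
```

```bash
python3 bt.py
```

```text
17.45 ball in tool mm [-8.8  4.4  1.2] [-0.0096 -0.0011 -1.    ] [-0.6  3.  -9.4] [ 0.77 -0.11 -0.03]
17.5 ball in tool mm [-8.9  4.5  1.2] [-0.0097 -0.0013 -1.    ] [  1.5   3.2 -12.1] [ 0.83 -0.31 -0.03]
17.55 ball in tool mm [-8.8  4.5  1.2] [-0.0097 -0.0012 -1.    ] [  0.8   3.3 -11.7] [ 0.81 -0.23 -0.  ]
```

Past the snap point: the socket is now pulling itself down (Fz below the held weight). I'll go gently to the bottom.

Call:
arm_command(steps=[[0.4,0.05,0.02,0,0],[0.4,0.1,0.02,0,0],[0.4,0.15,0.02,0,0]])

```text
t: 17.85
tool_pos: [0.4814, 0.2382, 0.1013]
orientation: [3.123, 1.561, -3.014]
ft_force: [0.5, 1.3, -6.7]
width: 0.57
```

```bash
python3 bt.py
```

```text
17.85 ball in tool mm [-10.1   4.4   1.1] [-0.0095 -0.0012 -1.    ] [ 0.5  1.3 -6.7] [ 0.62 -0.01  0.05]
17.9 ball in tool mm [-10.4   4.4   1.2] [-0.0096 -0.0014 -1.    ] [  2.4   2.5 -14.1] [ 0.75 -0.57 -0.05]
17.95 ball in tool mm [-10.4   4.4   1.1] [-0.0094 -0.0013 -1.    ] [  0.8   2.3 -11.8] [ 0.65 -0.4   0.  ]
```

Call:
arm_command(steps=[[0.4,0.05,0.02,0,0],[0.4,0.1,0.02,0,0],[0.4,0.1,0.02,0,0]])

```text
t: 18.25
tool_pos: [0.4815, 0.2382, 0.1008]
orientation: [3.101, 1.561, -3.037]
ft_force: [-3.4, 0.3, 0.1]
width: 0.572
```

```bash
python3 bt.py
```

```text
18.25 ball in tool mm [-10.7   4.4   1. ] [-0.0095 -0.001  -1.    ] [-3.4  0.3  0.1] [ 0.07  0.54 -0.1 ]
18.3 ball in tool mm [-10.7   4.4   1. ] [-9.4e-03 -9.0e-04 -1.0e+00] [-2.8 -0.2  2.3] [ 0.03  0.53 -0.06]
18.35 ball in tool mm [-10.7   4.4   1. ] [-0.0094 -0.001  -1.    ] [-3.5  0.4  3.2] [-0.09  0.64 -0.  ]
```

Call:
arm_command(steps=[[0.4,0.02,0,0,0],[0.4,0.04,0,0,0],[0.4,0.04,0,0,0]])

```text
t: 18.65
tool_pos: [0.4814, 0.2382, 0.1007]
orientation: [3.074, 1.561, -3.064]
ft_force: [-4.4, 0.1, 4.8]
width: 0.573
```

```bash
python3 bt.py;python3 -c "
from m import *
c=snap('wrist','w17'); snap('scene','s17'); crop('s17',160,100,340,250,4,'c19')"
```

```text
18.65 ball in tool mm [-10.7   4.4   1. ] [-9.5e-03 -7.0e-04 -1.0e+00] [-4.4  0.1  4.8] [-0.08  0.8  -0.06]
18.7 ball in tool mm [-10.7   4.4   1. ] [-9.5e-03 -7.0e-04 -1.0e+00] [-3.4 -0.6  5.6] [-0.06  0.76 -0.05]
18.75 ball in tool mm [-10.7   4.4   1. ] [-9.5e-03 -7.0e-04 -1.0e+00] [-4.  -0.3  5.7] [-0.14  0.75 -0.07]
```

View pics/c19.png

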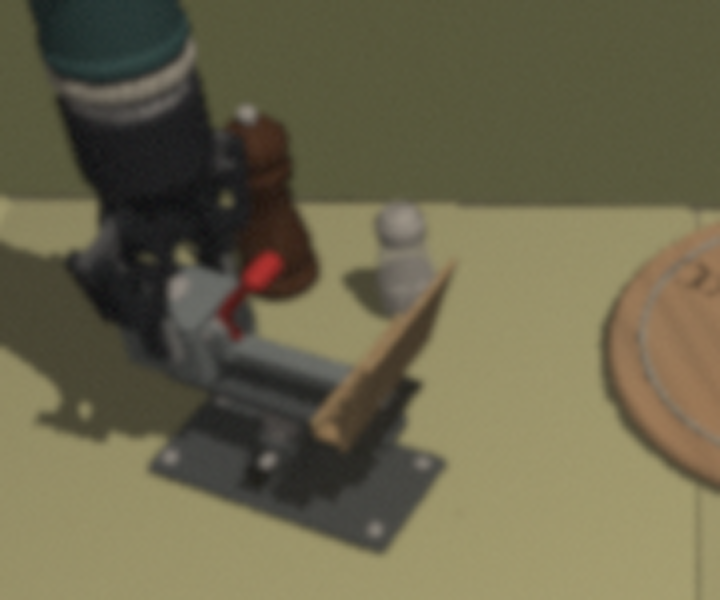

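Position is unchanged while the load rose to about 15 N, so this is the hard bottom. Releasing the grip.

Call:
arm_command(steps=[[0.5,0,0,0,0],[0.6,0,0,0,0],[0.8,0,0,0,0],[0.8,0,0,0,0]], force=20)

```text
t: 19.25
tool_pos: [0.4822, 0.2381, 0.1008]
orientation: [3.091, 1.563, -3.047]
ft_force: [0.2, 0.4, 0.5]
width: 0.799
```

```bash
python3 bt.py;python3 -c "
from m import *
c=snap('wrist','w18');print(manip.read_state()['width'])"
```

```text
19.25 ball in tool mm [-10.6   4.6   0.3] [-8.2e-03 -8.0e-04 -1.0e+00] [0.2 0.4 0.5] [-0.01 -0.02  0.01]
19.3 ball in tool mm [-10.6   4.6   0.4] [-8.5e-03 -7.0e-04 -1.0e+00] [-0.1  0.2 -0.4] [-0.04  0.01  0.02]
19.35 ball in tool mm [-10.6   4.5   0.5] [-8.6e-03 -7.0e-04 -1.0e+00] [-0.8 -0.4  0.5] [-0.06 -0.02 -0.03]
0.7985606471121506
```

View pics/w18.png

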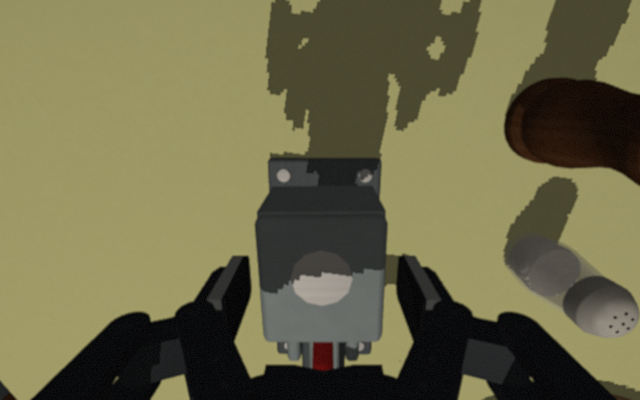

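Call:
arm_command(steps=[[0.8,-1.5,0,0,0],[0.8,-4,0,0,0],[0.8,-8,0,0,0],[0.6,-12,0,0,0],[0.3,-13,0,0,0]])

```text
t: 19.9
tool_pos: [0.4856, 0.2389, 0.2362]
orientation: [1.814, 1.566, 1.959]
ft_force: [0.4, 0.5, -0.2]
width: 0.471
```

Call:
arm_command(steps=[[0,0,-3,0,0],[0,0,-3,0,0],[0,0,-3,0,0],[0,0,-3,0,0]])

```text
t: 20.3
tool_pos: [0.4895, 0.2098, 0.2359]
orientation: [1.93, 1.566, 2.076]
ft_force: [0.1, -0.0, -0.4]
width: 0.001
```

```bash
python3 g.py .4905 .1829 .2 8.5;python3 -c "
from m import *
c=snap('wrist','w19');P=cloud(c);
h=cv2.cvtColor(c['color'],cv2.COLOR_RGB2HSV); m=((h[...,0]<8)|(h[...,0]>172))&(h[...,1]>150)&(h[...,2]>60)
q=P[m]; q=q[(q[:,0]>.42)&(q[:,0]<.55)&(q[:,1]<.25)&(q[:,1]>.1)&(q[:,2]>.165)]; print('bar up',rect(q),q[:,2].max())
q=reg(P,(.44,.54),(.2,.29),(.128,.14)); print('housing',rect(q),np.median(q[:,2])); A=np.c_[q[:,:2],np.ones(len(q))]; print(np.linalg.lstsq(A,q[:,2],rcond=None)[0].round(3))
snap('scene','s19'); crop('s19',160,100,340,250,4,'c20')"
```

```text
t 20.3 pos [0.4895 0.2098 0.2359] ang 8.34 tilt 0.29 w 0.001 F [ 0.14 -0.02 -0.45] T [0.03 0.02 0.02]
shift [ 3.57 -2.69 -0.28] turn -0.003
bar up ((486.6, 195.7), (38.5, 15.6), 88.6) 0.2455080093518637
housing ((482.6, 237.3), (50.1, 71.3), 8.9) 0.1330205234808673
[ 0.    -0.009  0.135]
```

View pics/w19.png

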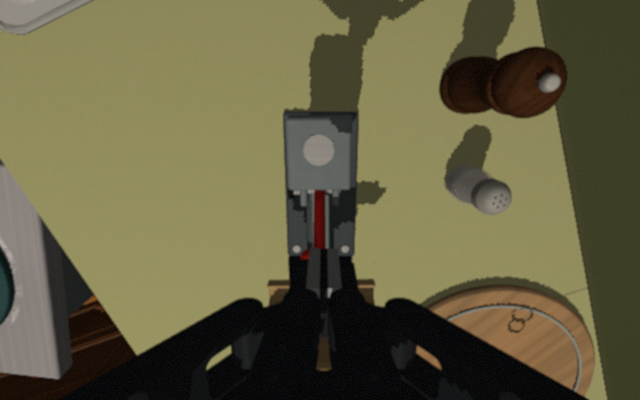

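View pics/c20.png

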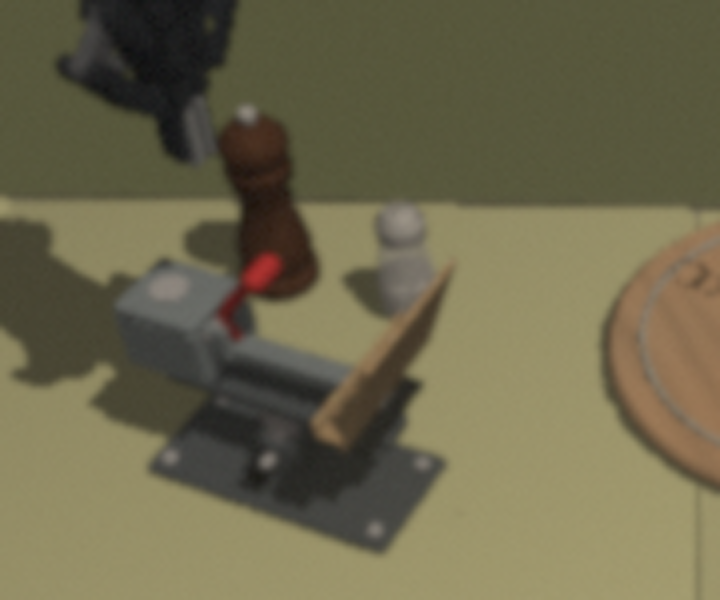

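Run:
```python
from m import *
from g import go
c=load('s19');P=cloud(c)
h=cv2.cvtColor(c['color'],cv2.COLOR_RGB2HSV); m=((h[...,0]<8)|(h[...,0]>172))&(h[...,1]>130)&(h[...,2]>60)
q=P[m]; q=q[(q[:,0]>.42)&(q[:,0]<.55)&(q[:,1]<.25)&(q[:,1]>.1)&(q[:,2]>.16)]; print('bar up',len(q),q.mean(0),rect(q),q[:,2].max())
ax=np.array([.4815,.243]); hx=np.array([np.sin(np.radians(8.5)),-np.cos(np.radians(8.5))])
for a in [1.05,.9,.75,.6,.45,.3,.15,0]:
    x=.030+.062*np.cos(a); z=.0863+.034+.062*np.sin(a)+.007; print(a,(ax+hx*x).round(4),round(z,4), 'rel start cm', round((x-.0608)*100,2), round((.1811-z)*100,2))
p=ax+hx*.063; go(p[0],p[1],.2,8.5)
```

```text
bar up 63 [0.48786388 0.17488555 0.17084868] ((488.8, 176.8), (24.6, 12.8), 10.0) 0.17555275441934692
1.05 [0.4905 0.1828] 0.1811 rel start cm 0.0 0.0
0.9 [0.4916 0.1752] 0.1759 rel start cm 0.77 0.52
0.75 [0.4926 0.1685] 0.1696 rel start cm 1.46 1.15
0.6 [0.4935 0.1627] 0.1623 rel start cm 2.04 1.88
0.45 [0.4942 0.1581] 0.1543 rel start cm 2.5 2.68
0.3 [0.4947 0.1547] 0.1456 rel start cm 2.84 3.55
0.15 [0.495  0.1527] 0.1366 rel start cm 3.05 4.45
0 [0.4951 0.152 ] 0.1273 rel start cm 3.12 5.38
t 20.4 pos [0.4895 0.21   0.2356] ang 8.37 tilt 0.27 w -0.002 F [-0.   -0.46  0.17] T [-0.    0.01 -0.06]
shift [ 3.55 -2.93 -0.28] turn -0.002
```

Call:
arm_command(steps=[[0,0,-1.5,-0.1,0],[0,0,-3.2,-0.3,0],[0,2,-3.2,-0.3,0],[0,4,-3.2,-0.3,0],[0,4,-3.2,-0.3,0]])

```text
t: 20.9
tool_pos: [0.4895, 0.1757, 0.1935]
orientation: [2.829, 1.564, 2.974]
ft_force: [0.3, -0.3, 0.5]
width: -0.003
```

```bash
python3 g.py .491 .1785 .18 8.5;python3 -c "
from m import *
c=snap('wrist','w20');snap('scene','s20'); crop('s20',160,100,340,250,4,'c21')"
```

```text
t 20.9 pos [0.4895 0.1757 0.1935] ang 8.26 tilt 0.39 w -0.003 F [ 0.31 -0.31  0.48] T [ 0.02  0.   -0.06]
shift [1.35 0.26 0.2 ] turn -0.004
```

View pics/w20.png

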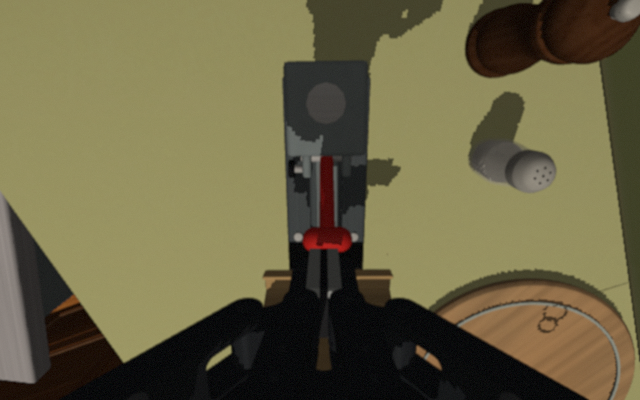

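View pics/c21.png

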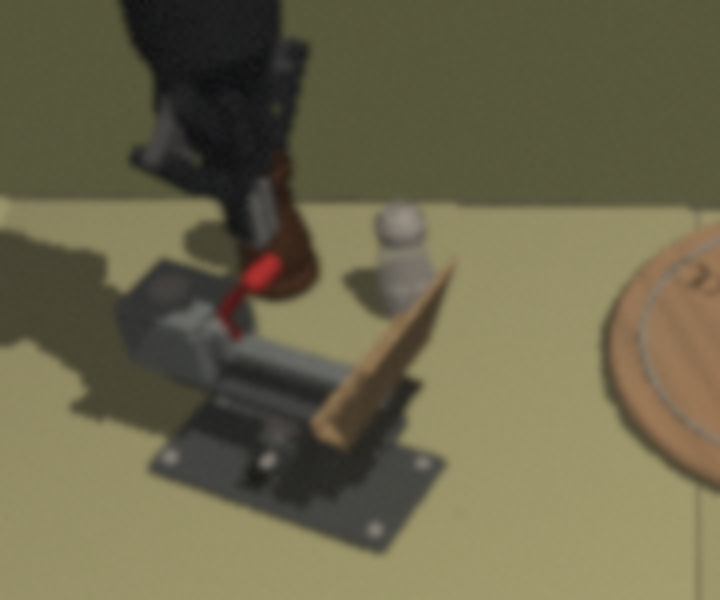

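Run:
```python
from m import *
c=load('w20'); print(p3(c,327,239),pz(c,327,239,.176)); s=manip.read_state(); print(s['tool_pos'], proj(c,s['tool_pos']))
```

```text
[0.49159182 0.17986157 0.17543718] [0.49155215 0.18010998 0.176     ]
[0.49121401 0.17679414 0.19572333] [325.48470412 261.95411726]
```

Call:
arm_command(steps=[[0,0.5,0,0.03,0],[0,1,0,0.03,0],[0,1.4,0,0.03,0],[0,1.8,0,0.03,0]])

```text
t: 21.4
tool_pos: [0.4915, 0.177, 0.1775]
orientation: [2.11, 1.566, 2.255]
ft_force: [0.9, -0.4, -0.5]
width: -0.0
```

```bash
python3 g.py .4922 .172 .1735 8.5
```

```text
t 21.4 pos [0.4915 0.177  0.1775] ang 8.3 tilt 0.25 w -0.0 F [ 0.86 -0.37 -0.52] T [ 0.05 -0.02 -0.  ]
shift [ 0.4 -0.5  0. ] turn -0.003
```

Call:
arm_command(steps=[[0,0.5,-0.3,0,0],[0,1,-0.75,0,0],[0,1.35,-1.05,0,0],[0,1.75,-1.35,0,0]])

```text
t: 21.8
tool_pos: [0.4938, 0.1631, 0.1599]
orientation: [1.979, 1.567, 2.124]
ft_force: [0.2, -1.2, 1.7]
width: 0.005
```

```bash
python3 g.py .4942 .1581 .1523 8.5;python3 -c "
from m import *
c=snap('wrist','w21');snap('scene','s21'); crop('s21',160,100,340,250,4,'c22')"
```

```text
t 21.8 pos [0.4938 0.1631 0.1599] ang 8.27 tilt 0.22 w 0.005 F [ 0.2  -1.22  1.67] T [-0.28 -0.11 -0.01]
shift [ 0.76 -0.5  -0.03] turn -0.004
```

View pics/w21.png

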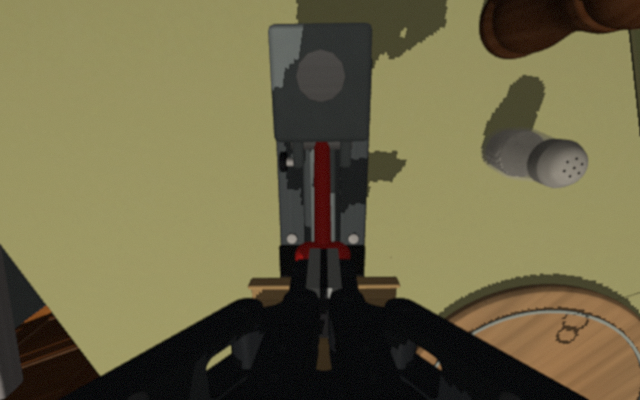

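View pics/c22.png

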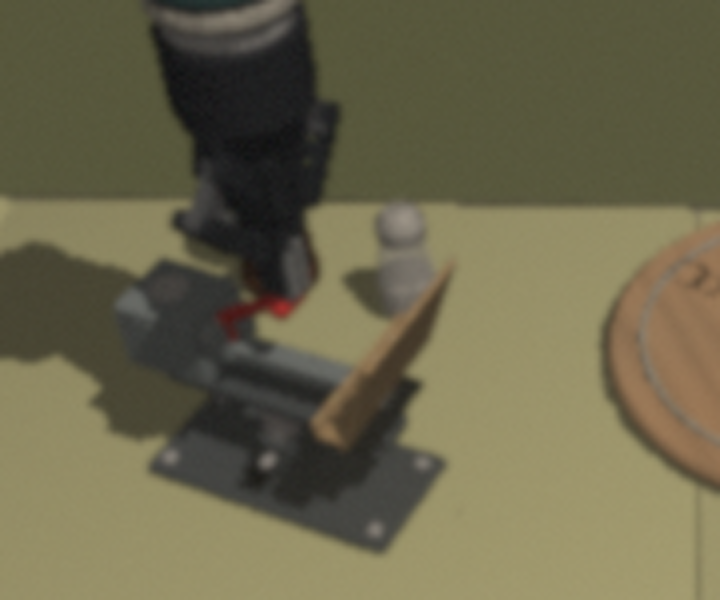

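Call:
arm_command(steps=[[0,0.5,-0.3,0,0],[0,1,-0.6,0,0],[0,1.5,-0.8,0,0],[0,2,-0.9,0,0],[0,2.4,-1,0,0]])

```text
t: 22.4
tool_pos: [0.4942, 0.1534, 0.1347]
orientation: [2.381, 1.566, 2.526]
ft_force: [-0.6, -0.1, 0.8]
width: -0.001
```

```bash
python3 g.py .495 .152 .127 8.5
```

```text
t 22.4 pos [0.4942 0.1534 0.1347] ang 8.27 tilt 0.29 w -0.001 F [-0.56 -0.11  0.8 ] T [-0.1  -0.03 -0.01]
shift [ 0.77 -0.16  0.06] turn -0.004
```

Call:
arm_command(steps=[[0,0.2,-0.05,0,0],[0,0.4,-0.1,0,0],[0,0.6,-0.1,0,0]])

```text
t: 22.7
tool_pos: [0.4942, 0.1525, 0.1285]
orientation: [2.41, 1.565, 2.554]
ft_force: [0.3, -0.5, 0.2]
width: -0.004
```

Call:
arm_command(steps=[[0,0.1,0,0,0],[0,0.2,0,0,0]])

```text
t: 22.9
tool_pos: [0.4942, 0.1525, 0.1265]
orientation: [2.417, 1.565, 2.561]
ft_force: [0.2, -0.6, -0.3]
width: 0.003
```

```bash
python3 g.py .495 .152 .127 8.5
```

```text
t 22.9 pos [0.4942 0.1525 0.1265] ang 8.27 tilt 0.31 w 0.003 F [ 0.21 -0.57 -0.32] T [-0.06 -0.04  0.06]
shift [-0.05 -0.06  0.07] turn -0.004
```

Call:
arm_command(steps=[[0,0.05,0,0,0],[0,0.1,0,0,0],[0,0.15,0,0,0]])

```text
t: 23.2
tool_pos: [0.4944, 0.1525, 0.1255]
orientation: [2.327, 1.565, 2.471]
ft_force: [-2.0, -1.4, 9.1]
width: 0.003
```

```bash
python3 g.py .495 .152 .127 8.5;python3 -c "
from m import *
c=snap('wrist','w22');snap('scene','s22'); crop('s22',160,100,340,250,4,'c23')"
```

```text
t 23.2 pos [0.4944 0.1525 0.1255] ang 8.26 tilt 0.31 w 0.003 F [-2.03 -1.44  9.14] T [-0.28  0.42  0.02]
shift [-0.15 -0.06  0.05] turn -0.004
```

View pics/c23.png

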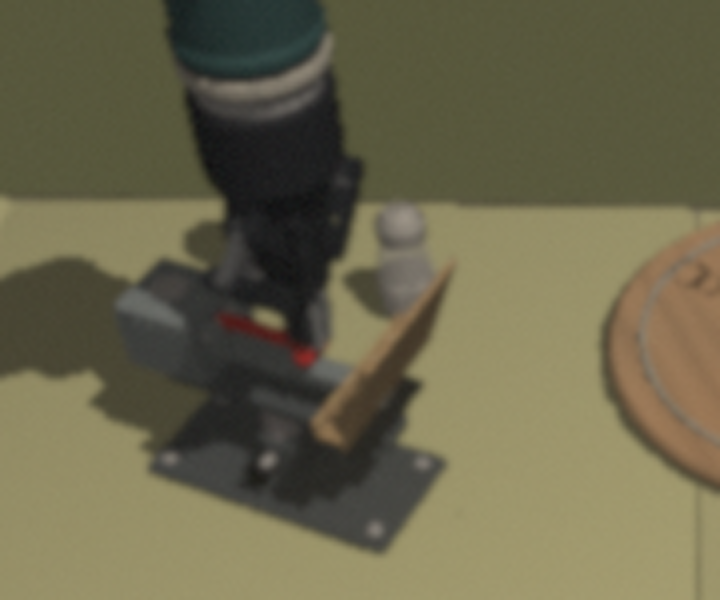

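Call:
arm_command(steps=[[0,0.04,0,0,0],[0,0.08,0,0,0]])

```text
t: 23.5
tool_pos: [0.4944, 0.1525, 0.1255]
orientation: [2.252, 1.565, 2.396]
ft_force: [-2.4, -2.1, 9.8]
width: -0.0
```

```bash
python3 g.py .495 .152 .127 8.5
```

```text
t 23.5 pos [0.4944 0.1525 0.1255] ang 8.26 tilt 0.34 w -0.0 F [-2.37 -2.11  9.82] T [-0.26  0.56  0.05]
shift [-0.15 -0.06  0.05] turn -0.004
```

The handle is at its hard stop: the position holds with about 10 N on it. I'll withdraw straight up and look.

Call:
arm_command(steps=[[0,-1,0,0,0],[0,-4,0,0,0],[0,-8,0,0,0],[0,-12,0,0,0],[0,-14,0,0,0]])

```text
t: 24.0
tool_pos: [0.4964, 0.1522, 0.2693]
orientation: [1.395, 1.564, 1.539]
ft_force: [0.4, -0.3, -0.3]
width: -0.003
```

Call:
arm_command(steps=[[0,0,-5,0,0],[0,0,-8,0,0],[0,0,-8,0,0]])

```text
t: 24.3
tool_pos: [0.5085, 0.0681, 0.27]
orientation: [1.084, 1.564, 1.221]
ft_force: [0.3, 0.7, 1.0]
width: 0.003
```

```bash
python3 g.py .495 .152 .127 8.5;python3 -c "
from m import *
c=snap('wrist','w23');P=cloud(c);snap('scene','s23'); crop('s23',160,100,340,250,4,'c24'); snap('top','t23')
h=cv2.cvtColor(c['color'],cv2.COLOR_RGB2HSV); m=((h[...,0]<8)|(h[...,0]>172))&(h[...,1]>150)&(h[...,2]>60)
q=P[m]; q=q[(q[:,0]>.42)&(q[:,0]<.55)&(q[:,1]<.25)&(q[:,1]>.1)&(q[:,2]<.2)]; print('red',rect(q),np.percentile(q[:,2],[5,50,95]))
b=q[q[:,1]<.158]; print(rect(b),np.median(b[:,2]))
q=reg(P,(.44,.54),(.2,.29),(.128,.14)); print('housing',rect(q),np.median(q[:,2])); A=np.c_[q[:,:2],np.ones(len(q))]; print(np.linalg.lstsq(A,q[:,2],rcond=None)[0].round(3))
"
```

```text
t 24.3 pos [0.5085 0.0681 0.27  ] ang 7.81 tilt 0.37 w 0.003 F [0.29 0.66 1.01] T [-0.02  0.    0.04]
shift [14.35  8.41 -0.24] turn -0.012
red ((484.6, 177.9), (36.0, 71.2), 22.4) [0.12238008 0.12527754 0.12726978]
((494.7, 152.9), (37.5, 12.1), 7.9) 0.12555741225618908
housing ((487.3, 207.3), (29.5, 11.7), 7.9) 0.12823759368042756
[-0.003 -0.004  0.131]
```

View pics/w23.png

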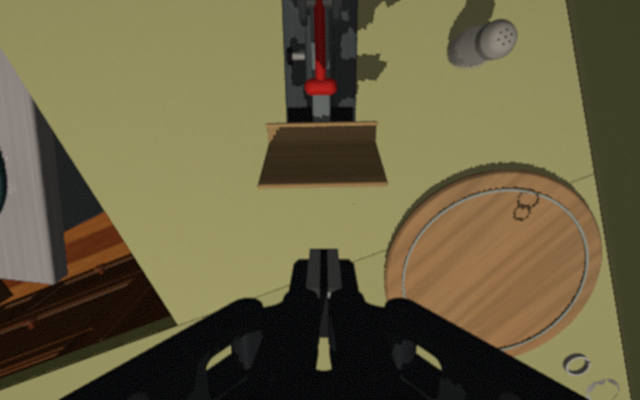

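View pics/c24.png

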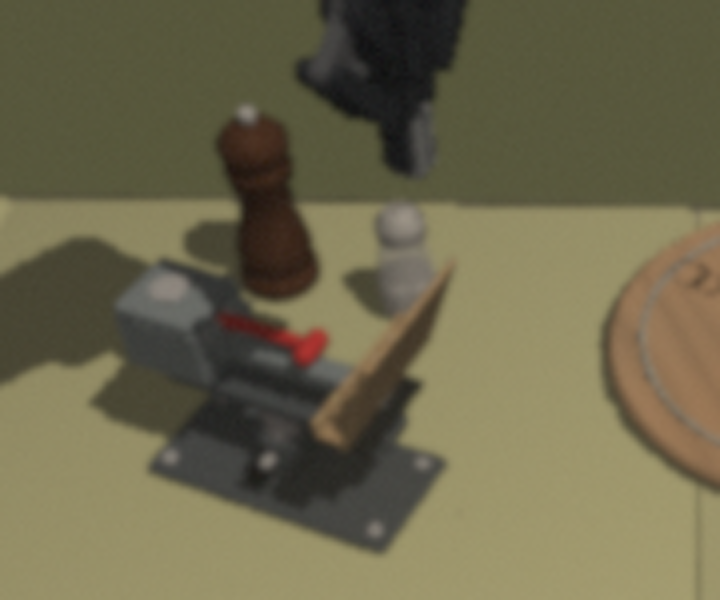

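View pics/t23.png

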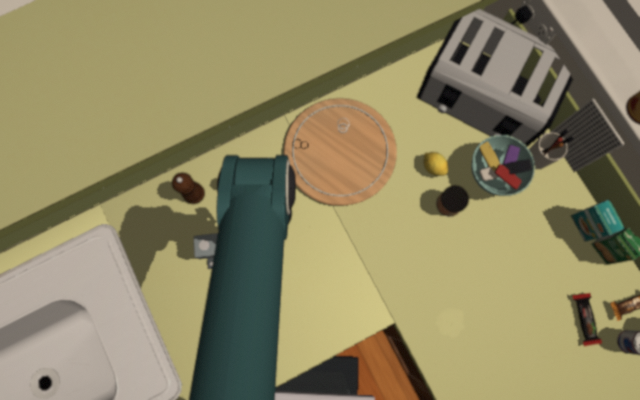

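The wrist view shows the bar (320,88) lying flat over the tongue, with its top at z 0.1256 (expected about 0.127). The foot is on the rest, and the mill, salt, tin and lemon are where they were. Handing in.

```bash
python3 -c "
from m import *
for n in ['top0','t23']:
    P=cloud(load(n)); print(n,[rect(reg(P,*r)) for r in [((.59,.67),(-.38,-.28),(.055,.08)),((.68,.77),(-.34,-.25),(.03,.07)),((.58,.67),(.27,.36),(.12,.16))]])
for n in ['scene0','s23']:
    P=cloud(load(n)); print(n,rect(reg(P,(.61,.69),(.18,.25),(.05,.1))))
print(manip.finish_job())"
```

```text
top0 [((631.8, -337.9), (67.2, 66.8), 8.8), ((731.1, -297.7), (62.0, 58.3), 3.8), ((627.9, 320.4), (47.2, 46.0), 32.5)]
t23 [((631.6, -337.6), (66.9, 65.7), 0.8), ((730.4, -297.6), (59.0, 60.5), 89.4), ((626.9, 319.5), (46.4, 46.2), 5.5)]
scene0 ((647.9, 215.6), (28.6, 34.1), 65.2)
s23 ((648.8, 216.5), (31.9, 31.1), 85.0)
the job is handed in; nothing more can be done
None
```

The recipe holder is on the ball stand and locked, and the job is handed in; the last motion ended at 24.3 s of the 72 s allowed.

1. **Opened the handle:** I pinched the bar and swung it up to its stop while the holder stood on the worktop.
2. **Mounted the holder:** I gripped the housing and lowered it over the ball. The pads first touched about 15 mm before full depth. I pushed on past the snap to the hard bottom before letting go.
3. **Locked the handle:** I pressed it down with the closed fingertips to its hard stop, using about 10 N, then moved clear.

**Last checks**
- **Load on the stand:** the highest reading was about 17 N, against the limit of about 24.5 N. Readings came at the end of each move and in the pauses after it, so a brief peak could have been missed.
- **Seating:** the housing top measured z 0.133 m and level, against 0.133 m expected. This was before the handle was pressed down; in the last close view the housing was mostly out of the picture.
- **Handle:** the bar's top was at 0.1256 m, against about 0.127 m expected when locked. That is within camera accuracy.
- **Other things on the worktop:** the tin, lemon, mill and salt shaker are within about 1 mm of where they started.

**What disagreed:** the socket settled about 2 mm farther along the stand than the wrist camera had predicted. Sideways forces stayed under about 5 N while it centred itself.

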